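# Build a fuel-cell stack in the tilted nest

### The arm

A 6-joint arm with a two-finger parallel gripper is mounted at the origin on the work surface. World frame = base frame: x ahead of the robot, y to its left, z up, the work surface at z = 0. Lengths are in m, angles in rad, forces in N, time in s.
With the tool pointing down it reaches from about 0.3 to 0.75 m from the base axis. Payload 8.5 kg.
Tool frame: the origin (TCP) lies at the very end of the fingers, on their centre line; the grasp point (between the pads) lies 19 mm behind it (robot.hold_point_z is the distance from the TCP to the grasp point, in m); z points along the fingers, y is the line along which they close (so a half turn about z gives the same grasp; the last joint's range is limited). The gripper opens to 88 mm and grips with 3 to 60 N. Pads are 18 mm wide; open, the fingers measure 123 mm over their backs; the gripper's body (75 mm by 187 mm) begins 45 mm behind the grasp point.
Start: joints at [0.915, 0.381, 1.297, -0, 1.464, -0.215], TCP at [0.235, 0.497, 0.239] pointing down, gripper open.
Joint ranges: [-3.11, 3.11], [-0.89, 2.33], [0.22, 2.48], [-1.42, 4.56], [0.17, 2.85], [-2.88, 2.88]. Speed limits (rad/s): [2.39, 2.39, 3.14, 3.14, 3.14, 3.14].

### API

Orientations are given as a unit quaternion [w, x, y, z].
In Python, from workcell import robot, viewer, sign_off gives the robot as it stands.
- The arm moves only by the tool arm_command, never from a script. Its argument "plan" is a list of rows, each a list of 3 entries, a list of its own where there are three numbers: the turn, a rotation vector about the tool's x, y, z scaled (see below), then the shift along the tool's x, y, z scaled (see below), then the closure, from -1 (fully open) to 1 (shut). A call has 1 to 20 rows; each row shifts and turns the commanded pose from where the row before left it, along the tool's axes as they then stand; what a row does not reach is not made up. The controller multiplies each number of a shift by 40 mm and each number of a turn by 5 degrees. A row lasts 1/8 s, in which the tool goes at most 62.5 mm and 10.7 degrees, less where a joint would pass 70% of its speed; a pose out of reach is approached as far as the arm can. A call with a number of a shift or a turn outside -1 to 1 is refused whole. A call with a gripper value outside its range is refused whole. The fingers move at their own pace and stop on an object; the grip force is fixed at half the most. Time passes only in rows, so rows that do not move let the fingers close. It gives the time, the measured TCP pose, the force, the opening and the grip force at its end, in the units of the state.
- robot.observe(): the state, without advancing time (a new reading comes with each control period).
- viewer.capture(name): name is "side" or "top"; returns (picture, depth): 480x640x3 uint8, red, green, blue; 480x640 float32, m along the optical axis (not along the pixel's ray), 0 where there is no reading.
- viewer.camera_model(name): a dict with "fx", "fy", "cx", "cy" (pixels), "R" (3x3) and "t" (3): a world point X has camera coordinates R X + t. Camera axes: x right, y down, z forward; pixel columns grow to the right and rows downward; lengths in m; the calibration is good to about 2 mm. A picture is of the moment at which its call begins. camera_model takes no time and is no camera call.
- sign_off(): hands the job in; it is judged then, once.
Trained networks look in the newest picture that a camera, given by its name, has taken for a name from the list of things; names that differ only in an ending like _2 or _b are one class to them, and where a whole thing is asked for, a point or a joint stands for the part that bears it (a point fixed in the world has none). Each returns a list of dicts, best first, with "confidence" (0 to 1); they miss things now and then, are a little off and sometimes report something else, mostly with a low value. They report only what shows in the picture. A call takes as long as a camera call. They do not tell look-alikes from the thing itself.
- viewer.cut_out(camera, thing): "pixels" (480x640 bool, what is visible of it) and "pixel" ([column, row] in pixels, amid what is visible of it).
- viewer.landmark_of(camera, thing): "pixel" ([column, row] in pixels: a listed point, or the origin of a listed thing).
The state is a dict: "t": time; "joints": joint angles; "joint_velocities": joint speeds; "effort": joint torques, N m; "eef_pos": TCP position; "eef_rot": TCP orientation; "force": force on the tool from outside, world axes, zero at the start; "ft_torque": the same for the moment, N m; "opening": finger opening in m; "finger_force": force on a finger pad.
Only numpy, scipy, OpenCV 4.12 (cv2) and the standard library are available. Lean on these libraries where they do the work, as an engineer would, in place of code of your own. Each camera call takes 0.05 s, during which the arm holds its last target. There are 200 camera calls.

### The job

Build the fuel-cell stack in the tilted nest: first the bottom end plate, on it every cell cartridge there is on the bench, on these whichever grey spacer plates make up the height, and last the top end plate with its ports up, so that the face of the top end plate comes flush with the tops of the fences. Set each part down on the slope with its long side along the side fence and see that it has slid fully home into the locating corner, against both fences. Leave spare spacers on the bench clear of the nest, and do not disturb the other things standing there.

Things in the scene. Friction and masses are not known exactly. Their poses are not given: they have to be found in the camera images.
- nest: fixed tilted build nest: dark 150 x 130 x 12 mm steel foot plate flat on the bench, with four pillars carrying the sloping deck; origin at the centre of the foot's underside. Its place and yaw vary.
- deck: the nest's slippery white deck, sloping 20 degrees down to the end fence and 16 to the side fence (low corner near right). Origin on the deck face in the locating corner; x along the deck away from the end fence (uphill), y away from the side fence (uphill), z square out of it. Face: x -36 to 110, y -46 to 84 mm. Parts let go on it slide home: centre at x 40, y 25 mm.
- end_fence (a point): middle of the top inner edge of the end fence, at deck x 0, y 27, z 66 mm: solid aluminium wall, deck x -14 to 0, y -6 to 60 mm, 66 mm tall square to the deck, which is the height of a finished stack with its top end plate (ports not counted).
- side_fence (a point): point on the top inner edge of the side fence, at deck x 41, y 0, z 66 mm: solid aluminium wall, deck y -14 to 0, from the corner to x 48 mm only, 66 mm tall; uphill of x 48 the side is open, so a finger has room there beside a part held some 30 mm uphill of home.
- bottom_plate: bottom end plate: plain aluminium 80 x 50 mm slab, 6 mm thick, four small bolt holes, no ports, slippery on its upper face; origin at the slab's centre, x along its length, y across its width, +z up through its thickness; about 70 g. Lies flat on the bench.
- top_plate: top end plate: aluminium 80 x 50 mm slab, 6 mm thick, with two round steel ports (14 mm diameter, 10 mm tall, 36 mm apart along its length) standing on its upper (+z) face; origin at the slab's centre, x along its length, y across its width, +z up through its thickness; about 80 g. Lies on the bench ports up.
- cell_1: cell cartridge: black 80 x 50 mm slab, 9 mm thick, grey seams round its edges and a grooved dark field on its face, slippery on its upper face; origin at the slab's centre, x along its length, y across its width, +z up through its thickness; about 70 g. The cartridges are all alike; two to four are on the bench at a start (None when absent).
- cell_2: cell cartridge: black 80 x 50 mm slab, 9 mm thick, grey seams round its edges and a grooved dark field on its face, slippery on its upper face; origin at the slab's centre, x along its length, y across its width, +z up through its thickness; about 70 g. The cartridges are all alike; two to four are on the bench at a start (None when absent).
- cell_3: cell cartridge: black 80 x 50 mm slab, 9 mm thick, grey seams round its edges and a grooved dark field on its face, slippery on its upper face; origin at the slab's centre, x along its length, y across its width, +z up through its thickness; about 70 g. The cartridges are all alike; two to four are on the bench at a start (None when absent).
- cell_4: cell cartridge: black 80 x 50 mm slab, 9 mm thick, grey seams round its edges and a grooved dark field on its face, slippery on its upper face; origin at the slab's centre, x along its length, y across its width, +z up through its thickness; about 70 g. The cartridges are all alike; two to four are on the bench at a start (None when absent).
- spacer_6: spacer plate: plain grey plastic 80 x 50 mm slab, 6 mm thick, slippery on its upper face; origin at the slab's centre, x along its length, y across its width, +z up through its thickness; always present. Spacers differ only in thickness (6, 12, 15 and 21 mm).
- spacer_12: spacer plate: plain grey plastic 80 x 50 mm slab, 12 mm thick, slippery on its upper face; origin at the slab's centre, x along its length, y across its width, +z up through its thickness; always present. Spacers differ only in thickness (6, 12, 15 and 21 mm).
- spacer_15: spacer plate: plain grey plastic 80 x 50 mm slab, 15 mm thick, slippery on its upper face; origin at the slab's centre, x along its length, y across its width, +z up through its thickness; always present. Spacers differ only in thickness (6, 12, 15 and 21 mm).
- spacer_21: spacer plate: plain grey plastic 80 x 50 mm slab, 21 mm thick, slippery on its upper face; origin at the slab's centre, x along its length, y across its width, +z up through its thickness; always present. Spacers differ only in thickness (6, 12, 15 and 21 mm).
- coupling_a: bystander, not part of the job: black waisted plastic coupling, 48 mm diameter, 70 mm tall; origin at the centre of its underside.
- coupling_b: bystander, not part of the job: another black waisted plastic coupling, 48 mm diameter, 70 mm tall; origin at the centre of its underside.
- tape_roll: bystander, not part of the job: roll of green tape lying flat, 76 mm diameter, 25 mm tall; origin at the centre of its underside.
- cap_tub: bystander, not part of the job: small closed plastic tub with white lid, 58 x 48 x 39 mm; origin at the centre of its underside.
Things that resemble listed ones, but are neither listed nor needed, are in the scene too. Leave any red look-alike of the cell_3 alone. Leave any turquoise look-alike of the spacer_6 alone.

How it is judged:
On the way, in this order (a step that is already met when the one before it is completed fails the run):
1. the bottom end plate lies on the deck, fully home in the locating corner (x of bottom_plate in the frame of deck between 0.037 and 0.043 m and y of bottom_plate in the frame of deck between 0.022 and 0.028 m and angle between the x axis of bottom_plate and the x axis of deck, either way round below 0.05 rad and angle between the z axis of bottom_plate and the z axis of deck, either way round below 0.05 rad and z of bottom_plate in the frame of deck between 0.0005 and 0.0055 m), for 0.2 s.
2. every cartridge present is stacked on it, fully home in the corner, before any spacer is in the nest (x of cell_1 in the frame of deck between 0.037 and 0.043 m and y of cell_1 in the frame of deck between 0.022 and 0.028 m and angle between the x axis of each of cell_1, cell_2, cell_3, cell_4 and the x axis of deck, either way round below 0.05 rad and angle between the z axis of each of cell_1, cell_2, cell_3, cell_4 and the z axis of deck, either way round below 0.05 rad and x of cell_2 in the frame of deck between 0.037 and 0.043 m and y of cell_2 in the frame of deck between 0.022 and 0.028 m and x of cell_3 in the frame of deck between 0.037 and 0.043 m and y of cell_3 in the frame of deck between 0.022 and 0.028 m and x of cell_4 in the frame of deck between 0.037 and 0.043 m and y of cell_4 in the frame of deck between 0.022 and 0.028 m and z of each of cell_1, cell_2, cell_3, cell_4 in the frame of deck below 0.042 m and horizontal distance between each of spacer_6, spacer_12, spacer_15, spacer_21 and nest above 0.1 m), for 0.2 s.
At the end, for the whole second after the job is handed in: Bottom plate, all cartridges and the spacers used are home in the corner (centres within 3 mm, square and flat within 0.05 rad), top plate home on top, ports up, flush with the fence tops within 1.8 mm; spare spacers over 100 mm from the nest's middle; all at rest (all of step 1 and x of cell_1 in the frame of deck between 0.037 and 0.043 m and y of cell_1 in the frame of deck between 0.022 and 0.028 m and angle between the x axis of each of cell_1, cell_2, cell_3, cell_4, top_plate and the x axis of deck, either way round below 0.05 rad and angle between the z axis of each of cell_1, cell_2, cell_3, cell_4, top_plate and the z axis of deck, either way round below 0.05 rad and x of cell_2 in the frame of deck between 0.037 and 0.043 m and y of cell_2 in the frame of deck between 0.022 and 0.028 m and x of cell_3 in the frame of deck between 0.037 and 0.043 m and y of cell_3 in the frame of deck between 0.022 and 0.028 m and x of cell_4 in the frame of deck between 0.037 and 0.043 m and y of cell_4 in the frame of deck between 0.022 and 0.028 m and z of each of cell_1, cell_2, cell_3, cell_4 in the frame of deck below 0.042 m and x of top_plate in the frame of deck between 0.037 and 0.043 m and y of top_plate in the frame of deck between 0.022 and 0.028 m and z of top_plate in the frame of deck between 0.0612 and 0.0648 m and angle between top_plate's own z axis and vertical below 0.7 rad and ((x of spacer_6 in the frame of deck between 0.037 and 0.043 m and y of spacer_6 in the frame of deck between 0.022 and 0.028 m and angle between the x axis of spacer_6 and the x axis of deck, either way round below 0.05 rad and angle between the z axis of spacer_6 and the z axis of deck, either way round below 0.05 rad) or horizontal distance between spacer_6 and nest above 0.1 m) and ((x of spacer_12 in the frame of deck between 0.037 and 0.043 m and y of spacer_12 in the frame of deck between 0.022 and 0.028 m and angle between the x axis of spacer_12 and the x axis of deck, either way round below 0.05 rad and angle between the z axis of spacer_12 and the z axis of deck, either way round below 0.05 rad) or horizontal distance between spacer_12 and nest above 0.1 m) and ((x of spacer_15 in the frame of deck between 0.037 and 0.043 m and y of spacer_15 in the frame of deck between 0.022 and 0.028 m and angle between the x axis of spacer_15 and the x axis of deck, either way round below 0.05 rad and angle between the z axis of spacer_15 and the z axis of deck, either way round below 0.05 rad) or horizontal distance between spacer_15 and nest above 0.1 m) and ((x of spacer_21 in the frame of deck between 0.037 and 0.043 m and y of spacer_21 in the frame of deck between 0.022 and 0.028 m and angle between the x axis of spacer_21 and the x axis of deck, either way round below 0.05 rad and angle between the z axis of spacer_21 and the z axis of deck, either way round below 0.05 rad) or horizontal distance between spacer_21 and nest above 0.1 m) and linear speed of each of bottom_plate, top_plate, cell_1, cell_2, cell_3, cell_4, spacer_6, spacer_12, spacer_15, spacer_21 below 0.02 m/s); the robot touches nothing.
It fails at once if the coupling a is disturbed (moved more than 50 mm) (distance of coupling_a from where it was at the start of the episode above 0.05 m).
It fails at once if the coupling b is disturbed (moved more than 50 mm) (distance of coupling_b from where it was at the start of the episode above 0.05 m).
It fails at once if the tape roll is disturbed (moved more than 50 mm) (distance of tape_roll from where it was at the start of the episode above 0.05 m).
It fails at once if the cap tub is disturbed (moved more than 50 mm) (distance of cap_tub from where it was at the start of the episode above 0.05 m).
Of cell_1, cell_2, cell_3, cell_4 only 2 to 4 are there at a start; the rules pass over those that are not, and their reading is None.
At some moment in a run one of cell_1, cell_2, cell_3, cell_4, spacer_6, spacer_12, spacer_15, spacer_21, top_plate may be knocked a few centimetres aside while the robot is not near it.
Once in a run the grip may slacken for a moment while it holds something.
It also fails if it takes over 210 s, if anything falls off the work surface, if the arm or the gripper's body presses on something with over 40 N, if the wrist force passes 120 N, or if a joint passes its speed limit or range.

## Working session

There is one attempt and no reset: what is moved stays moved. The work goes in short steps, Python scripts to look and compute and a tool call to move; the robot and the scene stay as the last step left them, time stands still between calls to the robot, and variables do not carry over. Pictures are saved under pics/ and viewed, at most 14 in all, crops included, and the job is handed in when it is done.

Besides the shell and the picture viewer there is one more tool, called after "Emit:" as name(argument=value, ...) on one line, values as JSON. arm_command: Moves the arm, as the interface text tells. Shifts and turns lie within -1 to 1; 1 stands for 40 mm of shift or 5 degrees of turn. Its arguments: {"type":"object","properties":{"plan":{"type":"array","items":{"type":"array"}}},"required":["plan"]}

```bash
mkdir -p pics; ls; python3 - <<'E'
from workcell import robot, viewer
import cv2,numpy as np
s=robot.observe();print(s['t'],s['eef_pos'],s['eef_rot'],s['opening'],robot.hold_point_z)
for n in('side','top'):
    p,d=viewer.capture(n);cv2.imwrite(f'pics/{n}0.png',p[:,:,::-1]);np.save(f'{n}_d.npy',d);np.save(f'{n}_p.npy',p)
    m=viewer.camera_model(n);print({k:np.round(v,3).tolist() for k,v in m.items()})
E
```

```text
pics
0.0 [0.2344797  0.4972114  0.23813172] [-3.19041496e-04  2.18614433e-01  9.75811039e-01 -6.65907766e-04] 0.08826123853985497 0.0187
{'fx': 548.411, 'fy': 548.411, 'cx': 317.781, 'cy': 239.146, 'R': [[0.7, -0.714, -0.016], [-0.532, -0.506, -0.678], [0.476, 0.484, -0.735]], 't': [-0.4, 0.341, 1.344]}
{'fx': 566.41, 'fy': 566.41, 'cx': 311.586, 'cy': 235.394, 'R': [[0.016, -1.0, 0.012], [-0.988, -0.018, -0.151], [0.151, -0.009, -0.988]], 't': [-0.072, 0.541, 1.341]}
```

View pics/top0.png

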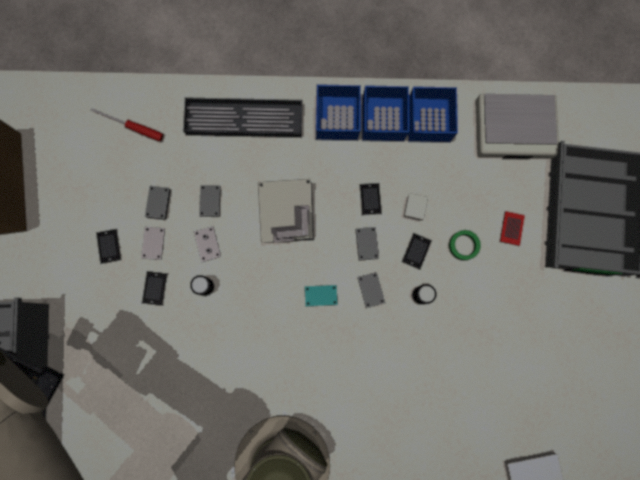

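View pics/side0.png

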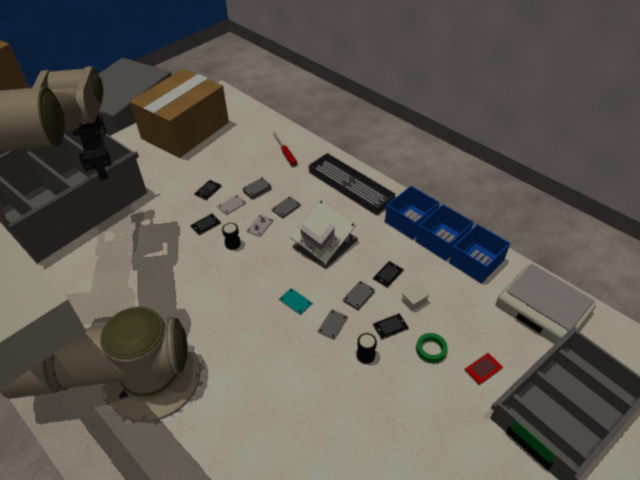

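The top view shows four black cells at (108,246), (155,288), (371,199) and (417,250). The grey spacers are at (158,202), (210,201), (367,243) and (371,290), the plain plate is at (153,243) and the ported plate at (207,244). The nest is at (287,210) with its corner at lower right. The couplings are at (202,285) and (424,294). Four cells leave 18 mm to fill, so I need the 6 and 12 mm spacers.

```bash
cat > h.py <<'E'
from workcell import robot, viewer
import cv2, numpy as np, json
from scipy.spatial.transform import Rotation as Ro
from scipy.optimize import least_squares
def cloud(n,d):
    m=viewer.camera_model(n);v,u=np.mgrid[:480,:640]
    c=np.stack([(u-m['cx'])/m['fx']*d,(v-m['cy'])/m['fy']*d,d],-1)
    return (c-np.array(m['t']))@np.array(m['R'])     # R^T(c-t)
def proj(n,X):
    m=viewer.camera_model(n);c=np.array(m['R'])@np.asarray(X)+m['t'];return np.array([m['fx']*c[0]/c[2]+m['cx'],m['fy']*c[1]/c[2]+m['cy']])
def lift(n,uv,z):
    m=viewer.camera_model(n);R=np.array(m['R']);C=-R.T@m['t']
    r=R.T@np.array([(uv[0]-m['cx'])/m['fx'],(uv[1]-m['cy'])/m['fy'],1]);return C+r*(z-C[2])/r[2]
def part(mask,P,n='top'):
    """centre xy, yaw of long side, top height over the bench round it, sizes"""
    mk=mask.astype(np.uint8);k=np.ones((3,3),np.uint8)
    ok=P[...,2]<.3
    ring=(cv2.dilate(mk,k,iterations=7)>0)&~(cv2.dilate(mk,k,iterations=3)>0)&ok
    core=cv2.erode(mk,k,iterations=2)>0
    z0=np.median(P[ring][:,2]);h=np.median(P[core][:,2])-z0
    v,u=np.nonzero(mk);X=np.array([lift(n,(a,b),h)[:2] for a,b in zip(u,v)])
    (cx,cy),(w,l),a=cv2.minAreaRect((X*1000).astype(np.float32))
    if w<l:w,l,a=l,w,a+90
    a=(a+90)%180-90
    c=X.mean(0)
    return dict(c=np.round(c,4).tolist(),yaw=round(float(a),1),h=round(float(h)*1000,1),z0=round(float(z0)*1000,1),size=(round(w),round(l)))
E
python3 - <<'E'
from h import *
p,d=viewer.capture('top');P=cloud('top',d);np.save('P.npy',P)
for n in('bottom_plate','top_plate','cell_1','spacer_6','coupling_a','tape_roll','cap_tub'):
    for r in viewer.cut_out('top',n):
        if r['confidence']>.2 and r['pixels'].sum()>30: print(n,round(r['confidence'],2),np.round(r['pixel']).tolist(),part(r['pixels'],P))
for n in('nest','deck','end_fence','side_fence'):
    for c in('top','side'):
        if c=='side' and n=='nest': viewer.capture('side')
        print(n,c,[(round(r['confidence'],2),np.round(r['pixel'],1).tolist()) for r in viewer.landmark_of(c,n)][:2])
E
```

```text
bottom_plate 0.56 [158.0, 201.0] {'c': [0.6221, 0.3235], 'yaw': -4.3, 'h': 20.6, 'z0': -0.4, 'size': (83, 58)}
bottom_plate 0.35 [370.0, 289.0] {'c': [0.4146, -0.2114], 'yaw': 16.0, 'h': 6.1, 'z0': -0.5, 'size': (79, 51)}
top_plate 0.71 [207.0, 243.0] {'c': [0.5211, 0.1975], 'yaw': 16.5, 'h': 6.3, 'z0': -0.5, 'size': (81, 53)}
cell_1 0.95 [372.0, 201.0] {'c': [0.6434, -0.2097], 'yaw': 3.4, 'h': 9.7, 'z0': -0.7, 'size': (81, 52)}
cell_1 0.89 [109.0, 247.0] {'c': [0.5118, 0.4418], 'yaw': 11.5, 'h': 9.2, 'z0': -0.7, 'size': (84, 54)}
cell_1 0.88 [512.0, 227.0] {'c': [0.5757, -0.5655], 'yaw': -12.5, 'h': 9.2, 'z0': -0.2, 'size': (83, 52)}
cell_1 0.79 [417.0, 250.0] {'c': [0.5129, -0.3243], 'yaw': -22.0, 'h': 9.1, 'z0': -0.2, 'size': (81, 49)}Traceback (most recent call last):
  File "<stdin>", line 5, in <module>
  File "h.py", line 21, in part
    v,u=np.nonzero(mk);X=np.array([lift(n,(a,b),h)[:2] for a,b in zip(u,v)])
                                   ~~~~^^^^^^^^^^^
  File "h.py", line 12, in lift
    m=viewer.camera_model(n);R=np.array(m['R']);C=-R.T@m['t']
ValueError: time passes only in moves, steps and waits
```

```bash
python3 - <<'E'
s=open('h.py').read()
s=s.replace("def cloud","_c={}\ndef cam(n):\n    if n not in _c:_c[n]={k:np.array(v) for k,v in viewer.camera_model(n).items()}\n    return _c[n]\ndef cloud",1).replace("m=viewer.camera_model(n)","m=cam(n)")
open('h.py','w').write(s)
E
cat > look.py <<'E'
from h import *
import sys
def scan(names):
    p,d=viewer.capture('top');P=cloud('top',d)
    for n in names:
        for r in viewer.cut_out('top',n):
            if r['confidence']>.2 and r['pixels'].sum()>30: print(n,round(r['confidence'],2),np.round(r['pixel']).tolist(),part(r['pixels'],P))
if __name__=='__main__': scan(sys.argv[1:])
E
python3 look.py cell_1 spacer_6 bottom_plate coupling_a 
python3 - <<'E'
from h import *
viewer.capture('side');viewer.capture('top')
for n in('nest','deck','end_fence','side_fence'):
    for c in('top','side'):
        print(n,c,[(round(r['confidence'],2),np.round(r['pixel'],1).tolist()) for r in viewer.landmark_of(c,n)][:2])
# segmentation by geometry: all low slabs
P=cloud('top',np.load('top_d.npy'));p=np.load('top_p.npy')
for uv in((153,243),(158,202),(210,201),(367,243),(371,290),(155,288)): print(uv,np.round(P[uv[1]-3:uv[1]+4,uv[0]-3:uv[0]+4].reshape(-1,3).mean(0),4),p[uv[1],uv[0]])
E
```

```text
cell_1 0.87 [414.0, 252.0] {'c': [0.5138, -0.324], 'yaw': -22.4, 'h': 9.1, 'z0': -0.2, 'size': (81, 50)}
cell_1 0.73 [110.0, 246.0] {'c': [0.511, 0.4423], 'yaw': 13.1, 'h': 9.2, 'z0': -0.7, 'size': (84, 53)}
cell_1 0.7 [510.0, 228.0] {'c': [0.5748, -0.5636], 'yaw': -10.5, 'h': 9.3, 'z0': -0.5, 'size': (82, 54)}
cell_1 0.68 [154.0, 287.0] {'c': [0.4089, 0.3223], 'yaw': -5.8, 'h': 8.9, 'z0': -0.7, 'size': (82, 53)}
cell_1 0.56 [371.0, 198.0] {'c': [0.6429, -0.2097], 'yaw': 4.9, 'h': 8.7, 'z0': -0.2, 'size': (84, 54)}
cell_1 0.37 [283.0, 207.0] {'c': [0.5981, 0.0024], 'yaw': 6.4, 'h': 74.9, 'z0': -0.7, 'size': (152, 132)}
spacer_6 0.86 [368.0, 246.0] {'c': [0.5286, -0.1996], 'yaw': 5.9, 'h': 15.0, 'z0': -0.4, 'size': (81, 51)}
spacer_6 0.73 [209.0, 199.0] {'c': [0.6302, 0.1956], 'yaw': 0.1, 'h': 12.5, 'z0': -0.9, 'size': (83, 51)}
spacer_6 0.71 [158.0, 201.0] {'c': [0.6211, 0.3228], 'yaw': -5.5, 'h': 21.2, 'z0': -1.1, 'size': (82, 55)}
spacer_6 0.59 [370.0, 291.0] {'c': [0.4151, -0.2103], 'yaw': 16.0, 'h': 5.9, 'z0': -0.4, 'size': (79, 49)}
spacer_6 0.59 [319.0, 293.0] {'c': [0.3987, -0
[... 364 characters left out ...]
z0': -0.4, 'size': (59, 47)}
nest top [(0.73, [286.8, 216.1]), (0.41, [419.6, 297.5])]
nest side [(0.74, [324.1, 241.7])]
deck top [(0.8, [291.9, 226.7]), (0.52, [463.1, 245.0])]
deck side [(0.68, [319.8, 244.4]), (0.23, [331.3, 226.8])]
end_fence top [(0.92, [291.0, 227.5])]
end_fence side [(0.95, [312.1, 230.9])]
side_fence top [(0.89, [302.3, 211.5]), (0.38, [151.7, 244.3])]
side_fence side [(0.91, [328.2, 226.7])]
(153, 243) [0.5214 0.3323 0.0057] [134 127 128]
(158, 202) [0.6228 0.322  0.0201] [81 82 81]
(210, 201) [0.6297 0.1942 0.0112] [84 85 84]
(367, 243) [ 0.5296 -0.2006  0.0149] [88 89 88]
(371, 290) [ 0.4137 -0.2116  0.0063] [85 85 86]
(155, 288) [0.4095 0.32   0.0089] [46 46 48]
```

```bash
cat > fit.py <<'E'
from h import *
T=cloud('top',np.load('top_d.npy'));S=cloud('side',np.load('side_d.npy'))
def sel(P,c=(.6,0.0),r=.11):
    P=P.reshape(-1,3);return P[(np.hypot(P[:,0]-c[0],P[:,1]-c[1])<r)&(P[:,2]>.022)&(P[:,2]<.22)]
boxes=[((-36,-46,-8),(110,84,0)),((-14,-6,0),(0,60,66)),((-14,-14,0),(48,0,66))]
boxes=[(np.array(a)/1e3,np.array(b)/1e3) for a,b in boxes]
def sdf(X):
    o=[]
    for a,b in boxes:
        q=np.abs(X-(a+b)/2)-(b-a)/2
        o.append(np.linalg.norm(np.maximum(q,0),axis=1)+np.minimum(q.max(1),0))
    return np.min(o,0)
def base(yaw): # deck normal tilt: drops 20 deg along -x, 16 along -y
    x=np.array([np.cos(np.radians(20)),0,np.sin(np.radians(20))]);y=np.array([0,np.cos(np.radians(16)),np.sin(np.radians(16))])
    z=np.cross(x,y);z/=np.linalg.norm(z);y=np.cross(z,x);return Ro.from_euler('z',yaw)*Ro.from_matrix(np.stack([x,y,z],1))
def fit(P):
    best=None
    for yaw in(-.1,.1,.2):
        R0=base(yaw)
        f=lambda q:sdf((R0*Ro.from_rotvec(q[3:])).inv().apply(P-q[:3]))*1e3
        r=least_squares(f,[.56,-.03,.07,0,0,0],loss='soft_l1',f_scale=2)
        if best is None or r.cost<best[0]:best=(r.cost,r.x[:3],R0*Ro.from_rotvec(r.x[3:]),np.median(np.abs(f(r.x))))
    return best
if __name__=='__main__':
    t,s=sel(T),sel(S)
    for nm,P in(('top',t),('side',s),('both',np.vstack([t,s]))):
        c,o,R,md=fit(P);M=R.as_matrix()
        print(nm,len(P),round(c),'o',np.round(o,4),'med',round(md,2),'slopes',np.round(np.degrees(np.arcsin(M[2,:2])),1),'yaw',np.round(np.degrees(np.arctan2(M[1,0],M[0,0])),1))
        for k,X,uv in(('end',(0,.027,.066),((291,227.5),(312.1,230.9))),('side',(.041,0,.066),((302.3,211.5),(328.2,226.7)))):
            W=o+M@np.array(X);print(k,W.round(3),proj('top',W).round(1),uv[0],proj('side',W).round(1),uv[1])
    np.savez('deck.npz',o=o,M=M)
    print(M.round(3).tolist())
E
python3 fit.py
```

```text
top 3158 6133 o [ 0.5658 -0.0196  0.048 ] med 1.59 slopes [19.3 15.1] yaw 3.5
end [ 0.542 -0.013  0.115] [290.8 230.4] (291, 227.5) [312.9 232.5] (312.1, 230.9)
side [ 0.585 -0.037  0.121] [301.2 211.9] (302.3, 211.5) [329.8 227. ] (328.2, 226.7)
side 2197 5597 o [ 0.5639 -0.0164  0.0522] med 1.79 slopes [18.3 14.7] yaw 3.9
end [ 0.541 -0.01   0.119] [289.1 230.3] (291, 227.5) [311.8 230.8] (312.1, 230.9)
side [ 0.584 -0.033  0.125] [299.5 211.7] (302.3, 211.5) [328.6 225.4] (328.2, 226.7)
both 5355 12352 o [ 0.5644 -0.0201  0.051 ] med 1.91 slopes [18.  14.2] yaw 4.3
end [ 0.542 -0.013  0.118] [290.5 230.1] (291, 227.5) [312.8 231.6] (312.1, 230.9)
side [ 0.585 -0.036  0.124] [300.8 211.5] (302.3, 211.5) [329.6 226. ] (328.2, 226.7)
[[0.948, -0.152, -0.278], [0.072, 0.957, -0.28], [0.309, 0.245, 0.919]]
```

```bash
cat > fit2.py <<'E'
from fit import *
t,s=sel(T),sel(S)
def run(P,free):
    R0=base(.08)
    def RR(q): return R0*Ro.from_rotvec(q[3:]) if free else base(q[3])
    f=lambda q:sdf(RR(q).inv().apply(P-q[:3]))*1e3
    best=None
    for z in(.04,.05,.06):
      for y in(.05,.1,.15):
        q0=[.565,-.019,z]+([0,0,0] if free else [y])
        r=least_squares(f,q0,loss='cauchy',f_scale=.7)
        if best is None or r.cost<best.cost:best=r
    q=best.x;return best.cost,q[:3],RR(q).as_matrix(),f(q)
for nm,P in(('top',t),('side',s),('both',np.vstack([t,s]))):
  for free in(0,1):
    c,o,M,e=run(P,free)
    print(nm,free,round(c),'o',o.round(4),'frac<1.5mm',np.mean(abs(e)<1.5).round(2),'slopes',np.round(np.degrees(np.arcsin(M[2,:2])),1),'yaw',np.round(np.degrees(np.arctan2(M[1,0],M[0,0])),1))
    for k,X in(('end',(0,.027,.066)),('side',(.041,0,.066))):
        W=o+M@np.array(X);print('  ',k,W.round(4),proj('top',W).round(1),proj('side',W).round(1))
    np.savez(f'deck_{nm}{free}.npz',o=o,M=M)
E
python3 fit2.py
```

```text
top 0 1401 o [ 0.5667 -0.0199  0.0474] frac<1.5mm 0.48 slopes [20.  14.2] yaw 4.2
   end [ 0.5419 -0.0128  0.1139] [290.6 230.4] [312.8 232.7]
   side [ 0.5846 -0.0358  0.1213] [300.8 211.8] [329.5 226.8]
top 1 1376 o [ 0.5665 -0.019   0.0468] frac<1.5mm 0.5 slopes [20.  15.3] yaw 3.4
   end [ 0.5419 -0.013   0.1135] [290.7 230.4] [312.9 232.8]
   side [ 0.5845 -0.0365  0.1204] [301.2 212. ] [329.7 227.2]
side 0 1086 o [ 0.5647 -0.0168  0.0531] frac<1.5mm 0.42 slopes [20.  14.2] yaw 3.6
   end [ 0.54   -0.0094  0.1196] [289.1 230.8] [311.4 231. ]
   side [ 0.5825 -0.0329  0.127 ] [299.6 212.3] [328.3 225.3]
side 1 1066 o [ 0.5642 -0.0169  0.0521] frac<1.5mm 0.44 slopes [18.3 13.6] yaw 4.3
   end [ 0.5414 -0.0087  0.1191] [288.8 230.3] [311.6 230.7]
   side [ 0.5842 -0.0318  0.1257] [299.1 211.6] [328.4 225.1]
both 0 2605 o [ 0.5668 -0.0197  0.048 ] frac<1.5mm 0.44 slopes [20.  14.2] yaw 4.6
   end [ 0.5419 -0.0128  0.1144] [290.6 230.4] [312.8 232.5]
   side [ 0.5848 -0.0355  0.1219] [300.7 211.7] [329.5 226.6]
both 1 2580 o [ 0.5664 -0.0189  0.0475] frac<1.5mm 0.45 slopes [19.7 15.3] yaw 3.6
   end [ 0.542  -0.013   0.1143] [290.7 230.3] [312.9 232.6]
   side [ 0.5847 -0.0363  0.121 ] [301.1 211.9] [329.7 227. ]
```

```bash
python3 - <<'E'
from fit import *
for nm,P in(('top',T),('side',S)):
    Q=P.reshape(-1,3);m=(abs(Q[:,0]-.45)<.04)&(abs(Q[:,1])<.04)&(abs(Q[:,2])<.03);print(nm,'bench',Q[m][:,2].mean(),Q[m][:,2].std())
d=np.load('deck_top1.npz');o,M=d['o'],d['M']
for nm,P in(('top',T),('side',S)):
    X=(P.reshape(-1,3)-o)@M*1e3
    for lab,a,b in(('deck',(10,10,-12),(95,75,12)),('endtop',(-12,0,50),(-2,56,80)),('sidetop',(-5,-12,50),(44,-2,80)),('deckS',(60,-40,-12),(105,-5,12))):
        q=X[((X>a)&(X<b)).all(1)]
        if len(q)<5: print(nm,lab,len(q));continue
        A=np.c_[q[:,:2],np.ones(len(q))];c,*_=np.linalg.lstsq(A,q[:,2],rcond=None)
        print(nm,lab,len(q),'plane tilt deg',np.degrees(c[:2]).round(2),'z at mean',q[:,2].mean().round(2),'res',np.std(q[:,2]-A@c).round(2))
    # histogram z range of deck z at column, extents of deck points
    q=X[(abs(X[:,2])<6)];print('deck ext',np.percentile(q[:,0],[1,99]).round(1),np.percentile(q[:,1],[1,99]).round(1))
    q=X[(abs(X[:,2]-66)<6)];print('fence ext',np.percentile(q[:,0],[1,99]).round(1),np.percentile(q[:,1],[1,99]).round(1))
p=np.load('top_p.npy')[170:260,240:335,::-1];s=np.load('side_p.npy')[185:280,275:370,::-1]
cv2.imwrite('pics/nest.png',np.hstack([cv2.resize(p,(390,390),interpolation=2),cv2.resize(s,(390,390),interpolation=2)]))
E
```

```text
top bench -0.0001774347234017347 0.0030372911105338864
side bench 0.0008339657714624822 0.0027438236319097357
top deck 921 plane tilt deg [ 0.09 -0.77] z at mean -0.87 res 2.8
top endtop 102 plane tilt deg [-3.99  0.08] z at mean 65.65 res 2.63
top sidetop 84 plane tilt deg [ 0.61 -4.14] z at mean 65.35 res 2.34
top deckS 259 plane tilt deg [-0.53 -2.78] z at mean -0.35 res 2.89
deck ext [-543.9  320.5] [-590.   633.3]
fence ext [-560.4  308.1] [-804.3  325.1]
side deck 527 plane tilt deg [-0.17 -0.31] z at mean -0.76 res 3.44
side endtop 73 plane tilt deg [-5.97 -0.68] z at mean 65.47 res 3.3
side sidetop 64 plane tilt deg [-1.61 50.29] z at mean 63.1 res 4.19
side deckS 180 plane tilt deg [-0.31 -0.38] z at mean -0.6 res 3.42
deck ext [-534.9  318.2] [-478.3  791.5]
fence ext [-551.7  299.6] [-791.9  663.1]
```

View pics/nest.png

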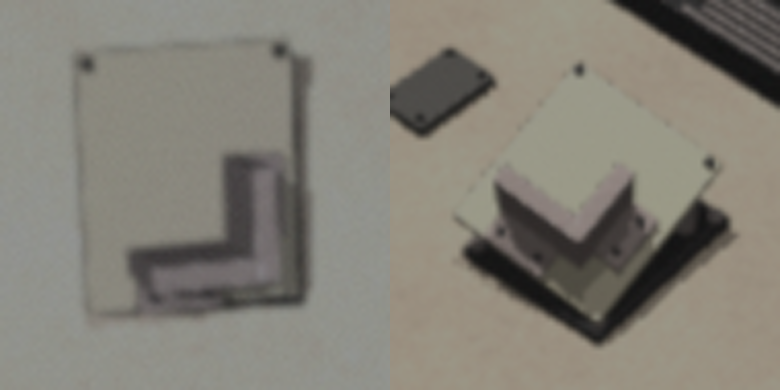

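```bash
sed -i "s/^def base.*/def base(yaw): return Ro.from_euler('z',yaw)*Ro.from_euler('y',-20,degrees=True)*Ro.from_euler('x',16,degrees=True)\ndef base_old(yaw):/" fit.py; sed -i 's/f_scale=.7/f_scale=2/;s/for free in(0,1)/for free in(0,)/' fit2.py; python3 fit2.py
```

```text
top 0 4176 o [ 0.5664 -0.0193  0.0472] frac<1.5mm 0.5 slopes [20. 15.] yaw 3.6
   end [ 0.5418 -0.0131  0.1138] [290.7 230.5] [312.9 232.8]
   side [ 0.5844 -0.0364  0.1208] [301.1 212. ] [329.7 227.1]
side 0 3462 o [ 0.5647 -0.0161  0.0524] frac<1.5mm 0.4 slopes [20. 15.] yaw 3.1
   end [ 0.5401 -0.0096  0.119 ] [289.2 230.8] [311.5 231.2]
   side [ 0.5825 -0.0333  0.126 ] [299.8 212.4] [328.4 225.6]
both 0 8138 o [ 0.5665 -0.0189  0.0479] frac<1.5mm 0.44 slopes [20. 15.] yaw 4.1
   end [ 0.5418 -0.0129  0.1145] [290.6 230.4] [312.8 232.6]
   side [ 0.5846 -0.0359  0.1216] [300.9 211.9] [329.6 226.8]
```

The crop shows the L-shaped fences low-right in the top view, with the deck rising away from them. That agrees with the fit, which gives a yaw of about 3.7° and a corner at about (0.566, -0.019, 0.047).

```bash
cat > plan.py <<'E'
from h import *
from fit import base
O=np.array([.5663,-.0190,.0476]);RD=base(np.radians(3.7));MD=RD.as_matrix()
FLIP=Ro.from_matrix(np.diag([-1.,1,-1]))          # tool x=-X, y=Y, z=-Z
def bench(c,yaw,z): return np.array([c[0],c[1],z]),Ro.from_euler('z',yaw,degrees=True)*FLIP
def deck(x,y,z): return O+MD@(np.array([x,y,z])/1e3),RD*FLIP
def state():
    s=robot.observe();q=s['eef_rot'];return np.array(s['eef_pos']),Ro.from_quat([q[1],q[2],q[3],q[0]]),s
class Plan:
    def __init__(s,g,pose=None):
        s.p,s.R=pose or state()[:2];s.g=g;s.rows=[]
    def to(s,p,R=None,step=40,n=None):
        R=R or s.R;d=np.linalg.norm(p-s.p);a=np.degrees((s.R.inv()*R).magnitude())
        n=n or max(1,int(np.ceil(max(d*1e3/step,a/4.9)-.02)))
        for i in range(n,0,-1):
            sh=np.round(s.R.inv().apply((p-s.p)/i)/.04,2);tu=np.round(np.degrees((s.R.inv()*R).as_rotvec()/i)/5,2)
            s.rows.append([tu.tolist(),sh.tolist(),s.g]);s.p=s.p+s.R.apply(sh*.04);s.R=s.R*Ro.from_rotvec(np.radians(tu*5))
        return s
    def grip(s,g,n):
        s.g=g;s.rows+=[[[0,0,0],[0,0,0],g]]*n;return s
    def show(s):
        print(len(s.rows),'rows, ends',s.p.round(4));print(json.dumps(s.rows).replace(' ','').replace('0.0,','0,').replace('0.0]','0]').replace('-0,','0,'))
E
python3 - <<'E'
from plan import *
p,R=bench((.5217,.3328),-1.9,.09)
Plan(-1).to(p,R).show()
for a in((72,30,6),(70,30,60)): print(deck(*a)[0].round(3))
E
```

```text
10 rows, ends [0.5216 0.3326 0.09  ]
[[[0,0,-0.47],[-0.82,-0.07,0.37],-1],[[0,0,-0.47],[-0.82,-0.1,0.37],-1],[[0,0,-0.47],[-0.82,-0.13,0.37],-1],[[0,0,-0.47],[-0.81,-0.17,0.37],-1],[[0,0,-0.47],[-0.8,-0.2,0.37],-1],[[0,0,-0.46],[-0.8,-0.23,0.37],-1],[[0,0,-0.47],[-0.78,-0.26,0.37],-1],[[0,0,-0.46],[-0.77,-0.3,0.38],-1],[[0,0,-0.47],[-0.76,-0.33,0.37],-1],[[0,0,-0.46],[-0.75,-0.36,0.38],-1]]
[0.627 0.012 0.085]
[ 0.609 -0.004  0.134]
```

Emit:
arm_command(plan=[[[0,0,-0.47],[-0.82,-0.07,0.37],-1],[[0,0,-0.47],[-0.82,-0.1,0.37],-1],[[0,0,-0.47],[-0.82,-0.13,0.37],-1],[[0,0,-0.47],[-0.81,-0.17,0.37],-1],[[0,0,-0.47],[-0.8,-0.2,0.37],-1],[[0,0,-0.46],[-0.8,-0.23,0.37],-1],[[0,0,-0.47],[-0.78,-0.26,0.37],-1],[[0,0,-0.46],[-0.77,-0.3,0.38],-1],[[0,0,-0.47],[-0.76,-0.33,0.37],-1],[[0,0,-0.46],[-0.75,-0.36,0.38],-1]])

```text
t: 2.3
eef_pos: [0.5226, 0.332, 0.0895]
eef_rot: [0.0, 0.016, 1.0, 0.0]
force: [0.9, -0.9, 0.9]
opening: 0.0882
finger_force: 0.0
```

```bash
python3 - <<'E'
from plan import *
p,R,s=state();print(s['t'],p,(FLIP.inv()*R).as_euler('xyz',degrees=True).round(2),s['joints'])
p,R=bench((.5217,.3328),-1.9,.003)
P=Plan(-1).to(p+[0,0,.02],R).to(p,R).grip(1,4);P.to(p+[0,0,.15]).show()
E
```

```text
2.3 [0.52261574 0.33200163 0.08947568] [-0.01 -0.01  1.83] [ 3.75007062e-01  6.34259298e-01  1.30759257e+00  2.55956098e-05
  1.19954906e+00 -1.16379030e+00]
11 rows, ends [0.5218 0.3328 0.1531]
[[[0,0,0.01],[0.01,0.01,0.83],-1],[[0,0,0],[0.01,0.01,0.83],-1],[[0,0,0],[0,0,0.5],-1],[[0,0,0],[0,0,0],1],[[0,0,0],[0,0,0],1],[[0,0,0],[0,0,0],1],[[0,0,0],[0,0,0],1],[[0,0,0],[0,0,-0.94],1],[[0,0,0],[0,0,-0.94],1],[[0,0,0],[0,0,-0.93],1],[[0,0,0],[0,0,-0.94],1]]
```

Emit:
arm_command(plan=[[[0,0,0],[0.01,0.01,0.83],-1],[[0,0,0],[0.01,0.01,0.83],-1],[[0,0,0],[0,0,0.5],-1],[[0,0,0],[0,0,0],1],[[0,0,0],[0,0,0],1],[[0,0,0],[0,0,0],1],[[0,0,0],[0,0,0],1],[[0,0,0],[0,0,-0.94],1],[[0,0,0],[0,0,-0.94],1],[[0,0,0],[0,0,-0.93],1],[[0,0,0],[0,0,-0.94],1]])

```text
t: 3.68
eef_pos: [0.5206, 0.3333, 0.1549]
eef_rot: [-0.0, 0.017, 1.0, -0.0]
force: [-0.1, 0.3, -0.8]
opening: 0.0485
finger_force: 30.0
```

```bash
cat >> plan.py <<'E'
def place(zb,grip_z,x=70,y=30,gap=3,to_pre=True):
    """carry from here to the deck; zb height of stack under the part, grip_z TCP above the part's underside"""
    z=zb+grip_z+gap
    p,R=deck(x,y,z+50);P=Plan(1).to(p,R);n=len(P.rows)
    q,_=deck(x,y,z);P.to(q,R);print('pre rows',n);return P
E
python3 - <<'E'
from plan import *
p,R,s=state();print(s['t'],p,s['opening'],s['finger_force'],s['force'])
place(0,3,72,30,3).show()
E
```

```text
3.675 [0.52059572 0.33332637 0.1548758 ] 0.04851300589701273 29.99922439455986 [-0.05540557  0.31174795 -0.84295441]
pre rows 9
11 rows, ends [0.6271 0.0124 0.0853]
[[[-0.37,-0.42,-0.18],[-0.28,-0.92,0.07],1],[[-0.37,-0.42,-0.19],[-0.27,-0.93,0.05],1],[[-0.37,-0.43,-0.18],[-0.25,-0.94,0.03],1],[[-0.38,-0.42,-0.19],[-0.24,-0.94,0],1],[[-0.37,-0.43,-0.18],[-0.22,-0.94,-0.02],1],[[-0.38,-0.42,-0.19],[-0.21,-0.95,-0.04],1],[[-0.37,-0.43,-0.18],[-0.19,-0.95,-0.06],1],[[-0.38,-0.42,-0.19],[-0.18,-0.95,-0.09],1],[[-0.37,-0.43,-0.18],[-0.16,-0.94,-0.11],1],[[0,0,-0],[0,0,0.62],1],[[0,0,-0],[0,0,0.63],1]]
```

Emit:
arm_command(plan=[[[-0.37,-0.42,-0.18],[-0.28,-0.92,0.07],1],[[-0.37,-0.42,-0.19],[-0.27,-0.93,0.05],1],[[-0.37,-0.43,-0.18],[-0.25,-0.94,0.03],1],[[-0.38,-0.42,-0.19],[-0.24,-0.94,0],1],[[-0.37,-0.43,-0.18],[-0.22,-0.94,-0.02],1],[[-0.38,-0.42,-0.19],[-0.21,-0.95,-0.04],1],[[-0.37,-0.43,-0.18],[-0.19,-0.95,-0.06],1],[[-0.38,-0.42,-0.19],[-0.18,-0.95,-0.09],1],[[-0.37,-0.43,-0.18],[-0.16,-0.94,-0.11],1],[[0,0,0],[0,0,0],1]])

```text
t: 4.92
eef_pos: [0.6119, -0.0043, 0.1287]
eef_rot: [0.167, -0.054, 0.974, 0.142]
force: [-1.0, -0.1, -0.5]
opening: 0.0485
finger_force: 29.8
```

```bash
cat >> plan.py <<'E'
def dk():
    p,R,s=state();print('t',round(s['t'],2),'deck',((p-O)@MD*1e3).round(1),'rot err deg',np.degrees(((RD*FLIP).inv()*R).as_rotvec()).round(2),'open',round(s['opening'],4),'ff',round(s['finger_force'],1),'F',np.round(s['force'],1),'joints',np.round(s['joints'],2))
E
python3 - <<'E'
from plan import *
dk();p,R=deck(72,30,6);Plan(1).to(p,R,n=3).grip(-.4,4).show()
viewer.capture('side')
pic,d=viewer.capture('side');cv2.imwrite('pics/s1.png',cv2.resize(pic[150:310,220:440,::-1],None,fx=3,fy=3,interpolation=2))
E
```

```text
t 4.92 deck [71.4 27.9 54.8] rot err deg [ 0.07 -0.01  0.23] open 0.0485 ff 29.8 F [-1.  -0.1 -0.5] joints [-0.36  0.5   1.53  0.49  0.97 -2.29]
7 rows, ends [0.6275 0.012  0.0854]
[[[0,0,-0.02],[-0.01,0.02,0.41],1],[[-0.01,0,-0.01],[0,0.02,0.41],1],[[0,0,-0.02],[-0.01,0.01,0.4],1],[[0,0,0],[0,0,0],-0.4],[[0,0,0],[0,0,0],-0.4],[[0,0,0],[0,0,0],-0.4],[[0,0,0],[0,0,0],-0.4]]
```

View pics/s1.png

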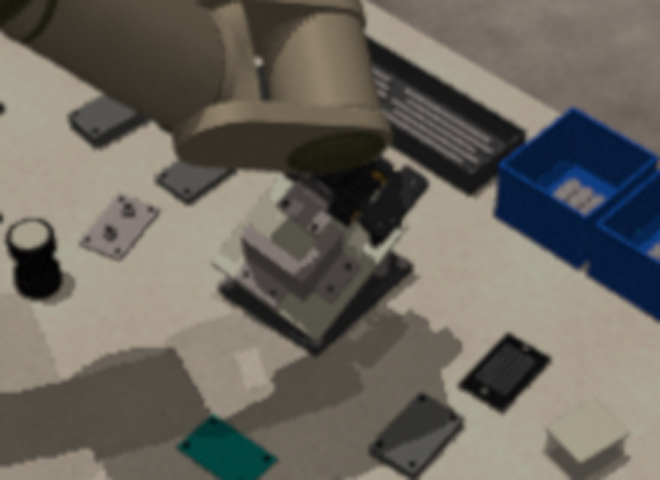

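The side crop shows the plate held above the deck, with the fingers uphill of the short side fence and clear of it. Lowering and releasing now.

Emit:
arm_command(plan=[[[0,0,-0.02],[-0.01,0.02,0.41],1],[[-0.01,0,-0.01],[0,0.02,0.41],1],[[0,0,-0.02],[-0.01,0.01,0.4],1],[[0,0,0],[0,0,0],1],[[0,0,0],[0,0,0],-0.4],[[0,0,0],[0,0,0],-0.4],[[0,0,0],[0,0,0],-0.4],[[0,0,0],[0,0,0],-0.4],[[0,0,0],[0,0,0],-0.4]])

```text
t: 6.15
eef_pos: [0.6274, 0.0141, 0.086]
eef_rot: [0.168, -0.058, 0.974, 0.143]
force: [0.6, 0.1, 0.3]
opening: 0.0621
finger_force: 0.0
```

```bash
python3 - <<'E'
from plan import *
dk()
p,R,_=state();u=-R.as_matrix()[:,2]
# retract then go over cell (0.511,0.442)
P=Plan(-.4).to(p+u*.08,R)
P.g=-1;print(len(P.rows));q,Rq=bench((.5114,.4420),12.3,.12);P.to(q,Rq).show()
E
```

```text
t 6.15 deck [72.4 31.9  5.9] rot err deg [-0.04 -0.02 -0.25] open 0.0621 ff 0.0 F [0.6 0.1 0.3] joints [-0.32  0.58  1.53  0.52  0.88 -2.31]
2
14 rows, ends [0.5114 0.442  0.1198]
[[[0,0,0],[0,0,-1.0],-0.4],[[0,0,0],[0,0,-1.0],-0.4],[[0.24,0.35,-0.09],[0.14,0.91,0.29],-1],[[0.24,0.35,-0.09],[0.13,0.91,0.28],-1],[[0.24,0.35,-0.09],[0.11,0.92,0.26],-1],[[0.24,0.35,-0.09],[0.1,0.93,0.25],-1],[[0.24,0.35,-0.09],[0.08,0.93,0.23],-1],[[0.24,0.35,-0.09],[0.07,0.94,0.21],-1],[[0.24,0.35,-0.09],[0.06,0.94,0.19],-1],[[0.24,0.35,-0.09],[0.04,0.95,0.18],-1],[[0.24,0.35,-0.09],[0.03,0.95,0.16],-1],[[0.23,0.35,-0.09],[0.02,0.95,0.14],-1],[[0.24,0.36,-0.09],[0.01,0.95,0.12],-1],[[0.23,0.35,-0.1],[0,0.96,0.1],-1]]
```

Emit:
arm_command(plan=[[[0,0,0],[0,0,-1.0],-0.4],[[0,0,0],[0,0,-1.0],-0.4],[[0.24,0.35,-0.09],[0.14,0.91,0.29],-1],[[0.24,0.35,-0.09],[0.13,0.91,0.28],-1],[[0.24,0.35,-0.09],[0.11,0.92,0.26],-1],[[0.24,0.35,-0.09],[0.1,0.93,0.25],-1],[[0.24,0.35,-0.09],[0.08,0.93,0.23],-1],[[0.24,0.35,-0.09],[0.07,0.94,0.21],-1],[[0.24,0.35,-0.09],[0.06,0.94,0.19],-1],[[0.24,0.35,-0.09],[0.04,0.95,0.18],-1],[[0.24,0.35,-0.09],[0.03,0.95,0.16],-1],[[0.23,0.35,-0.09],[0.02,0.95,0.14],-1],[[0.24,0.36,-0.09],[0.01,0.95,0.12],-1],[[0.23,0.35,-0.1],[0,0.96,0.1],-1]])

```text
t: 7.9
eef_pos: [0.511, 0.4432, 0.1196]
eef_rot: [-0.0, -0.107, 0.994, -0.0]
force: [-0.5, 0.1, -0.5]
opening: 0.088
finger_force: 0.0
```

```bash
python3 - <<'E'
from plan import *
a=[]
for i in range(5):
    pic,d=viewer.capture('top' if i%2==0 else 'side');a.append(state()[0])
    if i==3: S_=pic
    if i==4: T_=pic
print(np.array(a).round(4))
cv2.imwrite('pics/s2.png',np.hstack([cv2.resize(T_[170:260,240:335,::-1],(390,390),interpolation=2),cv2.resize(S_[185:280,275:370,::-1],(390,390),interpolation=2)]))
for n in('bottom_plate',):
    for r in viewer.cut_out('top',n): print(r['confidence'],r['pixel'])
    print([(round(r['confidence'],2),np.round(r['pixel'],1)) for r in viewer.landmark_of('top',n)],proj('top',deck(40,25,3)[0]))
E
```

```text
[[0.5093 0.4472 0.1188]
 [0.51   0.4452 0.1188]
 [0.5106 0.4434 0.119 ]
 [0.5111 0.4421 0.1193]
 [0.5114 0.4414 0.1196]]
0.62 [285.9, 210.3]
[] [283.59393451 209.73647112]
```

View pics/s2.png

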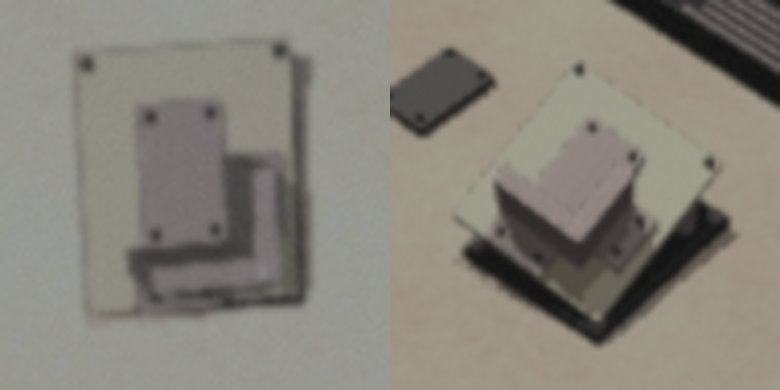

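The crop shows the bottom plate against both fences. Its hole pattern centres at about (284.5, 210), against (283.6, 209.7) expected. Now the first cell.

```bash
cat >> plan.py <<'E'
def out(name,P): print('==',name,end=' ');P.show()
def cycle(c,yaw,zb,gz=3,x=70,y=30,gap=3,hov=.12,start=None,approach=True,R0=None):
    """go over the part, take it (A), carry it to over the deck (B), set down, let go, draw back (C)"""
    P=Plan(-1,start);p,R=bench(c,yaw,gz/1e3)
    if approach: P.to(p+[0,0,hov],R).grip(-1,2);out('go',P)
    P=Plan(-1,(P.p,P.R)).to(p,R).grip(-1,1).grip(1,4).to(p+[0,0,.15],R).grip(1,1);out('A',P)
    z=zb+gz+gap;q,RQ=deck(x,y,z+45)
    P=Plan(1,(P.p,P.R)).to(q,RQ).grip(1,3);out('B',P)
    P=Plan(1,(P.p,P.R)).to(deck(x,y,z)[0],RQ,n=3).grip(1,2).grip(-.4,5);P.to(deck(x,y,z+80)[0],RQ);P.grip(-.4,2);out('C',P)
E
python3 - <<'E'
from plan import *
cycle((.5114,.4420),12.3,6,approach=False)
E
```

```text
== A 13 rows, ends [0.5115 0.442  0.1528]
[[[0,0,-0],[0,0.01,0.98],-1],[[0,0,-0.01],[0,0.01,0.97],-1],[[0,0,-0],[0,0.01,0.98],-1],[[0,0,0],[0,0,0],-1],[[0,0,0],[0,0,0],1],[[0,0,0],[0,0,0],1],[[0,0,0],[0,0,0],1],[[0,0,0],[0,0,0],1],[[0,0,-0],[0,0,-0.94],1],[[0,0,-0],[0,0,-0.94],1],[[0,0,-0],[0,0,-0.94],1],[[0,0,-0],[0,0,-0.93],1],[[0,0,0],[0,0,0],1]]
== B 15 rows, ends [ 0.6095 -0.0032  0.1306]
[[[-0.24,-0.35,0.09],[0,-0.95,0.05],1],[[-0.24,-0.35,0.09],[-0.01,-0.95,0.03],1],[[-0.24,-0.35,0.09],[-0.02,-0.95,0.01],1],[[-0.24,-0.35,0.1],[-0.02,-0.95,-0.01],1],[[-0.24,-0.35,0.09],[-0.03,-0.95,-0.03],1],[[-0.24,-0.35,0.1],[-0.04,-0.95,-0.05],1],[[-0.24,-0.35,0.09],[-0.05,-0.95,-0.07],1],[[-0.24,-0.35,0.1],[-0.06,-0.94,-0.09],1],[[-0.23,-0.35,0.09],[-0.07,-0.94,-0.11],1],[[-0.24,-0.35,0.1],[-0.09,-0.94,-0.12],1],[[-0.23,-0.35,0.09],[-0.1,-0.93,-0.14],1],[[-0.24,-0.35,0.1],[-0.1,-0.94,-0.16],1],[[0,0,0],[0,0,0],1],[[0,0,0],[0,0,0],1],[[0,0,0],[0,0,0],1]]
== C 14 rows, ends [ 0.5985 -0.0137  0.1624]
[[[0,0,-0],[0,0,0.37],1],[[0,0,-0],[0,0,0.38],1],[[0,0,-0],[0,0,0.37],1],[[0,0,0],[0,0,0],1],[[0,0,0],[0,0,0],1],[[0,0,0],[0,0,0],-0.4],[[0,0,0],[0,0,0],-0.4],[[0,0,0],[0,0,0],-0.4],[[0,0,0],[0,0,0],-0.4],[[0,0,0],[0,0,0],-0.4],[[0,0,-0],[0,0,-1.0],-0.4],[[0,0,-0],[0,0,-1.0],-0.4],[[0,0,0],[0,0,0],-0.4],[[0,0,0],[0,0,0],-0.4]]
```

Emit:
arm_command(plan=[[[0,0,0],[0,0.01,0.98],-1],[[0,0,-0.01],[0,0.01,0.97],-1],[[0,0,0],[0,0.01,0.98],-1],[[0,0,0],[0,0,0],-1],[[0,0,0],[0,0,0],1],[[0,0,0],[0,0,0],1],[[0,0,0],[0,0,0],1],[[0,0,0],[0,0,0],1],[[0,0,0],[0,0,-0.94],1],[[0,0,0],[0,0,-0.94],1],[[0,0,0],[0,0,-0.94],1],[[0,0,0],[0,0,-0.93],1],[[0,0,0],[0,0,0],1]])

```text
t: 9.88
eef_pos: [0.5119, 0.4437, 0.1554]
eef_rot: [0.003, -0.108, 0.994, 0.001]
force: [0.2, -0.1, -1.2]
opening: 0.0489
finger_force: 30.0
```

Emit:
arm_command(plan=[[[-0.24,-0.35,0.09],[0,-0.95,0.05],1],[[-0.24,-0.35,0.09],[-0.01,-0.95,0.03],1],[[-0.24,-0.35,0.09],[-0.02,-0.95,0.01],1],[[-0.24,-0.35,0.1],[-0.02,-0.95,-0.01],1],[[-0.24,-0.35,0.09],[-0.03,-0.95,-0.03],1],[[-0.24,-0.35,0.1],[-0.04,-0.95,-0.05],1],[[-0.24,-0.35,0.09],[-0.05,-0.95,-0.07],1],[[-0.24,-0.35,0.1],[-0.06,-0.94,-0.09],1],[[-0.23,-0.35,0.09],[-0.07,-0.94,-0.11],1],[[-0.24,-0.35,0.1],[-0.09,-0.94,-0.12],1],[[-0.23,-0.35,0.09],[-0.1,-0.93,-0.14],1],[[-0.24,-0.35,0.1],[-0.1,-0.94,-0.16],1],[[0,0,0],[0,0,0],1],[[0,0,0],[0,0,0],1],[[0,0,0],[0,0,0],1]])

```text
t: 11.75
eef_pos: [0.6093, -0.0004, 0.1302]
eef_rot: [0.167, -0.057, 0.974, 0.143]
force: [-0.7, 0.1, -0.6]
opening: 0.0494
finger_force: 30.0
```

```bash
python3 - <<'E'
from plan import *
dk()
pic,d=viewer.capture('side');cv2.imwrite('pics/s3.png',cv2.resize(pic[150:310,220:440,::-1],None,fx=3,fy=3,interpolation=2))
E
```

```text
t 11.75 deck [69.7 32.4 55.8] rot err deg [-0.06  0.11 -0.15] open 0.0494 ff 30.0 F [-0.7  0.1 -0.6] joints [-0.36  0.49  1.53  0.49  0.97 -2.3 ]
```

View pics/s3.png

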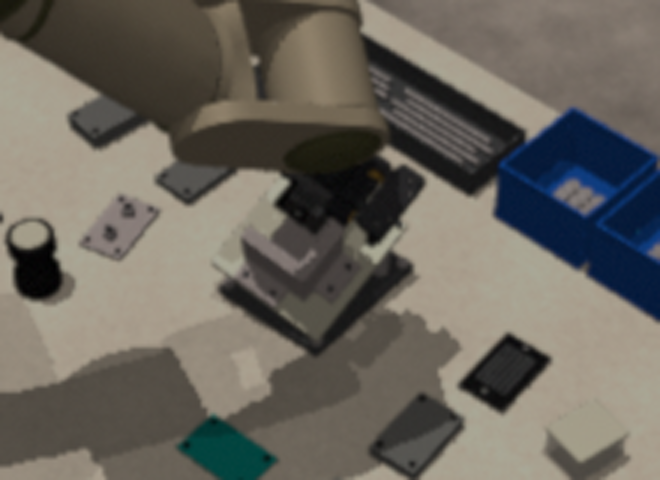

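The crop shows the black cell held above the deck, with the bottom plate behind the fences.

Emit:
arm_command(plan=[[[0,0,0],[0,0,0.37],1],[[0,0,0],[0,0,0.38],1],[[0,0,0],[0,0,0.37],1],[[0,0,0],[0,0,0],1],[[0,0,0],[0,0,0],1],[[0,0,0],[0,0,0],-0.4],[[0,0,0],[0,0,0],-0.4],[[0,0,0],[0,0,0],-0.4],[[0,0,0],[0,0,0],-0.4],[[0,0,0],[0,0,0],-0.4],[[0,0,0],[0,0,-1.0],-0.4],[[0,0,0],[0,0,-1.0],-0.4],[[0,0,0],[0,0,0],-0.4],[[0,0,0],[0,0,0],-0.4]])

```text
t: 13.55
eef_pos: [0.5985, -0.0122, 0.1615]
eef_rot: [0.167, -0.056, 0.974, 0.143]
force: [-0.2, 0.3, -0.3]
opening: 0.0617
finger_force: 0.0
```

```bash
python3 - <<'E'
from plan import *
import look
look.scan(['cell_1','coupling_a','top_plate'])
dk()
pic,d=viewer.capture('side');cv2.imwrite('pics/s4.png',cv2.resize(pic[150:310,220:440,::-1],None,fx=3,fy=3,interpolation=2))
cycle((.4089,.3223),-5.5,15)
E
```

```text
cell_1 0.84 [361.0, 193.0] {'c': [0.6557, -0.1865], 'yaw': 5.5, 'h': 8.6, 'z0': -0.1, 'size': (81, 52)}
cell_1 0.75 [418.0, 252.0] {'c': [0.5127, -0.3245], 'yaw': -22.4, 'h': 9.1, 'z0': -0.5, 'size': (81, 52)}
cell_1 0.75 [200.0, 283.0] {'c': [0.4148, 0.1943], 'yaw': -89.0, 'h': 70.0, 'z0': -0.6, 'size': (57, 47)}
cell_1 0.6 [512.0, 227.0] {'c': [0.5772, -0.5669], 'yaw': -12.8, 'h': 9.0, 'z0': -0.1, 'size': (84, 54)}
cell_1 0.58 [153.0, 284.0] {'c': [0.4204, 0.3236], 'yaw': -4.0, 'h': 8.8, 'z0': -0.6, 'size': (78, 54)}
coupling_a 0.93 [423.0, 295.0] {'c': [0.4025, -0.3296], 'yaw': -89.0, 'h': 70.6, 'z0': -0.6, 'size': (57, 49)}
coupling_a 0.89 [200.0, 284.0] {'c': [0.4141, 0.1952], 'yaw': -89.0, 'h': 70.3, 'z0': -0.7, 'size': (54, 47)}
top_plate 0.51 [160.0, 203.0] {'c': [0.6219, 0.3217], 'yaw': -4.9, 'h': 21.1, 'z0': -0.7, 'size': (79, 55)}
t 13.75 deck [69.5 31.  90.4] rot err deg [-0.09  0.13 -0.04] open 0.0617 ff 0.0 F [0.2 0.  0.2] joints [-0.39  0.44  1.52  0.47  1.04 -2.29]
== go 12 rows, ends [0.4088 0.3225 0.123 ]
[[[0.35,0.37,0.24],[0.43,0.85,0.19],-1],[[0.35,0.37,0.24],[0.
[... 905 characters left out ...]
81,0.02],1],[[-0.35,-0.37,-0.23],[-0.5,-0.82,0.01],1],[[-0.35,-0.37,-0.24],[-0.49,-0.83,-0],1],[[-0.35,-0.37,-0.23],[-0.47,-0.84,-0.01],1],[[-0.34,-0.38,-0.24],[-0.45,-0.84,-0.03],1],[[-0.35,-0.37,-0.23],[-0.43,-0.85,-0.03],1],[[-0.34,-0.38,-0.24],[-0.42,-0.86,-0.05],1],[[0,0,0],[0,0,0],1],[[0,0,0],[0,0,0],1],[[0,0,0],[0,0,0],1]]
== C 14 rows, ends [ 0.5958 -0.016   0.1707]
[[[0,0,0],[0,0,0.37],1],[[0,0,0],[0,0,0.38],1],[[0,0,0],[0,0,0.37],1],[[0,0,0],[0,0,0],1],[[0,0,0],[0,0,0],1],[[0,0,0],[0,0,0],-0.4],[[0,0,0],[0,0,0],-0.4],[[0,0,0],[0,0,0],-0.4],[[0,0,0],[0,0,0],-0.4],[[0,0,0],[0,0,0],-0.4],[[0,0,0],[0,0,-1.0],-0.4],[[0,0,0],[0,0,-1.0],-0.4],[[0,0,0],[0,0,0],-0.4],[[0,0,0],[0,0,0],-0.4]]
```

View pics/s4.png

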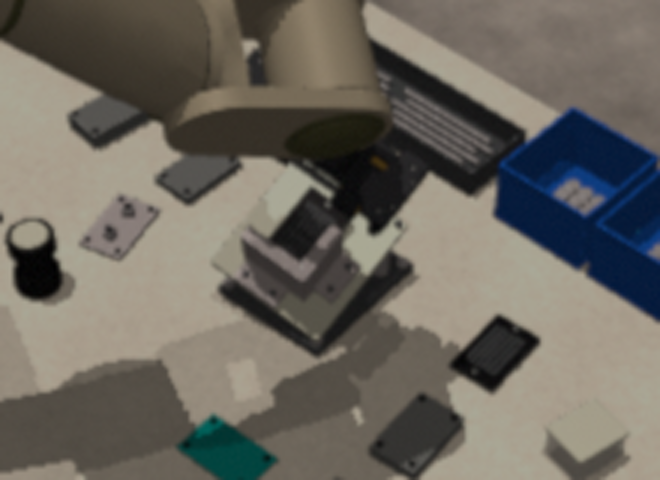

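The crop shows the cell home against both fences. The right-hand cell has been knocked to about (0.656, -0.187). The scan of the left cell looks clipped, so I'll check it once more.

```bash
python3 - <<'E'
from plan import *
p,d=viewer.capture('top')
print([(round(r['confidence'],2),np.round(r['pixel'],1).tolist(),lift('top',r['pixel'],.0045).round(4)[:2].tolist()) for r in viewer.landmark_of('top','cell_1')])
g=p.max(2)[265:312,135:175]; m=np.zeros((480,640),np.uint8);m[265:312,135:175]=g<75
_,l,st,ce=cv2.connectedComponentsWithStats(m);i=1+st[1:,4].argmax();print(st[i],ce[i],lift('top',ce[i],.009).round(4),part(l==i,cloud('top',d)))
E
```

```text
[(0.97, [415.6, 251.2], [0.5126, -0.3235]), (0.81, [512.9, 227.0], [0.5785, -0.5704]), (0.6, [359.5, 195.2], [0.6532, -0.1825]), (0.51, [286.2, 207.5], [0.618, 0.0027])]
[143 272  32  33 575] [156.12521739 286.74782609] [0.4126 0.3174 0.009 ] {'c': [0.4126, 0.3172], 'yaw': 87.3, 'h': 9.8, 'z0': -0.7, 'size': (78, 75)}
```

Emit:
arm_command(plan=[[[0.35,0.37,0.24],[0.43,0.85,0.19],-1],[[0.35,0.37,0.24],[0.44,0.84,0.18],-1],[[0.35,0.37,0.24],[0.45,0.84,0.17],-1],[[0.35,0.37,0.24],[0.46,0.83,0.15],-1],[[0.35,0.37,0.24],[0.47,0.83,0.14],-1],[[0.35,0.37,0.24],[0.49,0.82,0.14],-1],[[0.35,0.37,0.24],[0.5,0.82,0.12],-1],[[0.35,0.37,0.23],[0.51,0.81,0.12],-1],[[0.35,0.36,0.24],[0.53,0.8,0.11],-1],[[0.35,0.37,0.23],[0.54,0.8,0.1],-1],[[0,0,0],[0,0,0],-1],[[0,0,0],[0,0,0],-1]])

```text
t: 15.4
eef_pos: [0.4092, 0.3218, 0.1233]
eef_rot: [0.001, 0.048, 0.999, -0.0]
force: [-0.1, -0.2, -0.3]
opening: 0.0882
finger_force: 0.0
```

Emit:
arm_command(plan=[[[0,0,0],[0,0,1.0],-1],[[0,0,0],[0,0,1.0],-1],[[0,0,0],[0,0,1.0],-1],[[0,0,0],[0,0,0],-1],[[0,0,0],[0,0,0],1],[[0,0,0],[0,0,0],1],[[0,0,0],[0,0,0],1],[[0,0,0],[0,0,0],1],[[0,0,0],[0,0,-0.94],1],[[0,0,0],[0,0,-0.94],1],[[0,0,0],[0,0,-0.93],1],[[0,0,0],[0,0,-0.94],1],[[0,0,0],[0,0,0],1]])

```text
t: 17.02
eef_pos: [0.4098, 0.3227, 0.1557]
eef_rot: [0.003, 0.048, 0.999, 0.001]
force: [-0.8, 0.4, -1.2]
opening: 0.0489
finger_force: 30.0
```

Emit:
arm_command(plan=[[[-0.35,-0.37,-0.24],[-0.57,-0.77,0.04],1],[[-0.35,-0.37,-0.24],[-0.55,-0.78,0.03],1],[[-0.35,-0.37,-0.24],[-0.54,-0.79,0.02],1],[[-0.35,-0.37,-0.24],[-0.52,-0.81,0.02],1],[[-0.35,-0.37,-0.23],[-0.5,-0.82,0.01],1],[[-0.35,-0.37,-0.24],[-0.49,-0.83,0],1],[[-0.35,-0.37,-0.23],[-0.47,-0.84,-0.01],1],[[-0.34,-0.38,-0.24],[-0.45,-0.84,-0.03],1],[[-0.35,-0.37,-0.23],[-0.43,-0.85,-0.03],1],[[-0.34,-0.38,-0.24],[-0.42,-0.86,-0.05],1],[[0,0,0],[0,0,0],1],[[0,0,0],[0,0,0],1],[[0,0,0],[0,0,0],1]])

```text
t: 18.65
eef_pos: [0.6062, -0.0045, 0.1398]
eef_rot: [0.168, -0.056, 0.974, 0.142]
force: [-0.0, -0.0, -0.4]
opening: 0.0495
finger_force: 29.9
```

```bash
python3 - <<'E'
from plan import *
dk()
pic,d=viewer.capture('side');cv2.imwrite('pics/s5.png',cv2.resize(pic[150:310,220:440,::-1],None,fx=3,fy=3,interpolation=2))
E
```

```text
t 18.65 deck [69.8 31.4 66.6] rot err deg [ 0.05 -0.03 -0.09] open 0.0495 ff 29.9 F [-0.  -0.  -0.4] joints [-0.37  0.48  1.53  0.48  0.99 -2.29]
```

View pics/s5.png

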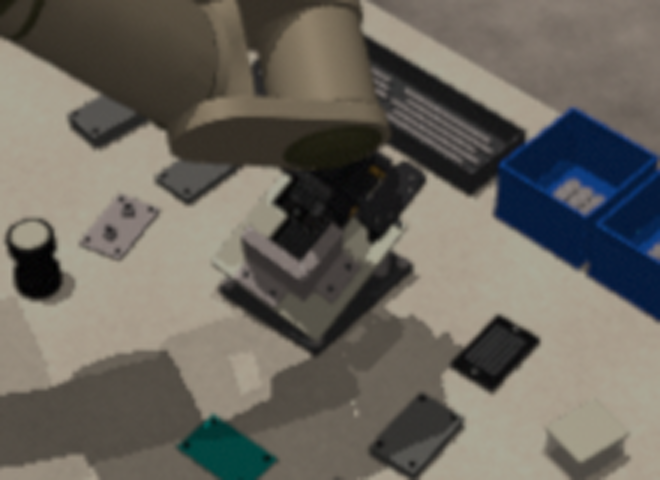

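The crop shows the second cell held over the deck, still square.

Emit:
arm_command(plan=[[[0,0,0],[0,0,0.37],1],[[0,0,0],[0,0,0.38],1],[[0,0,0],[0,0,0.37],1],[[0,0,0],[0,0,0],1],[[0,0,0],[0,0,0],1],[[0,0,0],[0,0,0],-0.4],[[0,0,0],[0,0,0],-0.4],[[0,0,0],[0,0,0],-0.4],[[0,0,0],[0,0,0],-0.4],[[0,0,0],[0,0,0],-0.4],[[0,0,0],[0,0,-1.0],-0.4],[[0,0,0],[0,0,-1.0],-0.4],[[0,0,0],[0,0,0],-0.4],[[0,0,0],[0,0,0],-0.4]])

```text
t: 20.45
eef_pos: [0.5957, -0.0161, 0.1709]
eef_rot: [0.168, -0.056, 0.974, 0.142]
force: [0.4, 0.6, 0.3]
opening: 0.0618
finger_force: 0.0
```

```bash
cat > chk.py <<'E'
from plan import *
def top(h,dark=True):
    """where the uppermost part of height h lies: side camera, its colour against the expected outline"""
    for n in('side','top'):
        p,d=viewer.capture(n);X=(cloud(n,d)-O)@MD*1e3
        q=X[(X[...,0]>8)&(X[...,0]<72)&(X[...,1]>6)&(X[...,1]<44)&(abs(X[...,2]-h)<15)]
        A=np.c_[q[:,:2]-[40,25],np.ones(len(q))]
        if len(q)>30:
            c=np.linalg.lstsq(A,q[:,2],rcond=None)[0];print(n,'top face z',c[2].round(1),'want',h,'tilt deg',np.degrees(c[:2]).round(1),len(q))
    return
E
python3 - <<'E'
from chk import *
import look
dk();look.scan(['cell_1'])
top(24)
E
```

```text
t 20.45 deck [ 69.9  30.1 101.4] rot err deg [ 0.04 -0.05 -0.  ] open 0.0618 ff 0.0 F [0.4 0.6 0.3] joints [-0.4   0.43  1.51  0.47  1.06 -2.28]
cell_1 0.89 [512.0, 227.0] {'c': [0.5749, -0.5653], 'yaw': -11.7, 'h': 9.0, 'z0': -0.0, 'size': (81, 54)}
cell_1 0.87 [362.0, 195.0] {'c': [0.6557, -0.1862], 'yaw': 4.7, 'h': 9.0, 'z0': -0.1, 'size': (82, 54)}
cell_1 0.56 [419.0, 250.0] {'c': [0.5128, -0.3235], 'yaw': -23.6, 'h': 9.3, 'z0': -0.5, 'size': (84, 53)}
cell_1 0.53 [288.0, 208.0] {'c': [0.6634, -0.0009], 'yaw': 4.3, 'h': -167.4, 'z0': 259.0, 'size': (60, 26)}
cell_1 0.37 [208.0, 200.0] {'c': [0.6302, 0.1955], 'yaw': -0.3, 'h': 11.8, 'z0': -0.6, 'size': (79, 53)}
side top face z 23.0 want 24 tilt deg [-0.5  1.5] 234
top top face z 22.6 want 24 tilt deg [2.7 2. ] 55
```

```bash
sed -i 's/approach=True,R0=None)/approach=True,lift=.15,up=45)/;s/\[0,0,\.15\],R)\.grip(1,1)/[0,0,lift],R).grip(1,1)/;s/z+45)/z+up)/;s/RQ,n=3).grip(1,2)/RQ,step=28).grip(1,2)/' plan.py
python3 - <<'E'
from plan import *
cycle((.6557,-.1864),5.0,24,lift=.2,up=60)
E
```

```text
== go 8 rows, ends [ 0.6556 -0.1865  0.1231]
[[[0.52,0.67,0.05],[-0.12,-0.77,0.05],-1],[[0.52,0.67,0.05],[-0.13,-0.76,0.07],-1],[[0.52,0.67,0.05],[-0.14,-0.76,0.1],-1],[[0.52,0.67,0.05],[-0.15,-0.75,0.13],-1],[[0.52,0.67,0.05],[-0.16,-0.75,0.15],-1],[[0.52,0.66,0.05],[-0.17,-0.74,0.17],-1],[[0,0,0],[0,0,0],-1],[[0,0,0],[0,0,0],-1]]
== A 14 rows, ends [ 0.6556 -0.1865  0.2031]
[[[0,0,0],[0,0,1.0],-1],[[0,0,0],[0,0,1.0],-1],[[0,0,0],[0,0,1.0],-1],[[0,0,0],[0,0,0],-1],[[0,0,0],[0,0,0],1],[[0,0,0],[0,0,0],1],[[0,0,0],[0,0,0],1],[[0,0,0],[0,0,0],1],[[0,0,0],[0,0,-1.0],1],[[0,0,0],[0,0,-1.0],1],[[0,0,0],[0,0,-1.0],1],[[0,0,0],[0,0,-1.0],1],[[0,0,0],[0,0,-1.0],1],[[0,0,0],[0,0,0],1]]
== B 9 rows, ends [ 0.5995 -0.0129  0.1608]
[[[-0.52,-0.67,-0.05],[0.17,0.74,0.18],1],[[-0.52,-0.67,-0.05],[0.18,0.73,0.2],1],[[-0.52,-0.67,-0.05],[0.19,0.73,0.22],1],[[-0.52,-0.67,-0.05],[0.2,0.71,0.24],1],[[-0.52,-0.66,-0.05],[0.21,0.71,0.27],1],[[-0.52,-0.67,-0.05],[0.21,0.69,0.28],1],[[0,0,0],[0,0,0],1],[[0,0,0],[0,0,0],1],[[0,0,0],[0,0,0],1]]
== C 14 rows, ends [ 0.5933 -0.0188  0.1789]
[[[0,0,0],[0,0,0.5],1],[[0,0,0],[0,0,0.5],1],[[0,0,0],[0.01,0,0.5],1],[[0,0,0],[0,0,0],1],[[0,0,0],[0,0,0],1],[[0,0,0],[0,0,0],-0.4],[[0,0,0],[0,0,0],-0.4],[[0,0,0],[0,0,0],-0.4],[[0,0,0],[0,0,0],-0.4],[[0,0,0],[0,0,0],-0.4],[[0,0,0],[0,0,-1.0],-0.4],[[0,0,0],[-0.01,0,-1.0],-0.4],[[0,0,0],[0,0,0],-0.4],[[0,0,0],[0,0,0],-0.4]]
```

Emit:
arm_command(plan=[[[0.52,0.67,0.05],[-0.12,-0.77,0.05],-1],[[0.52,0.67,0.05],[-0.13,-0.76,0.07],-1],[[0.52,0.67,0.05],[-0.14,-0.76,0.1],-1],[[0.52,0.67,0.05],[-0.15,-0.75,0.13],-1],[[0.52,0.67,0.05],[-0.16,-0.75,0.15],-1],[[0.52,0.66,0.05],[-0.17,-0.74,0.17],-1],[[0,0,0],[0,0,0],-1],[[0,0,0],[0,0,0],-1]])

```text
t: 21.65
eef_pos: [0.6554, -0.1859, 0.1241]
eef_rot: [0.001, -0.044, 0.999, 0.0]
force: [0.9, -0.3, -0.2]
opening: 0.0881
finger_force: 0.0
```

Emit:
arm_command(plan=[[[0,0,0],[0,0,1.0],-1],[[0,0,0],[0,0,1.0],-1],[[0,0,0],[0,0,1.0],-1],[[0,0,0],[0,0,0],-1],[[0,0,0],[0,0,0],1],[[0,0,0],[0,0,0],1],[[0,0,0],[0,0,0],1],[[0,0,0],[0,0,0],1],[[0,0,0],[0,0,-1.0],1],[[0,0,0],[0,0,-1.0],1],[[0,0,0],[0,0,-1.0],1],[[0,0,0],[0,0,-1.0],1],[[0,0,0],[0,0,-1.0],1],[[0,0,0],[0,0,0],1]])

```text
t: 23.4
eef_pos: [0.6564, -0.1871, 0.2078]
eef_rot: [0.004, -0.044, 0.999, -0.002]
force: [-0.0, 0.0, -1.1]
opening: 0.0494
finger_force: 30.0
```

Emit:
arm_command(plan=[[[-0.52,-0.67,-0.05],[0.17,0.74,0.18],1],[[-0.52,-0.67,-0.05],[0.18,0.73,0.2],1],[[-0.52,-0.67,-0.05],[0.19,0.73,0.22],1],[[-0.52,-0.67,-0.05],[0.2,0.71,0.24],1],[[-0.52,-0.66,-0.05],[0.21,0.71,0.27],1],[[-0.52,-0.67,-0.05],[0.21,0.69,0.28],1],[[0,0,0],[0,0,0],1],[[0,0,0],[0,0,0],1],[[0,0,0],[0,0,0],1]])

```text
t: 24.52
eef_pos: [0.6002, -0.014, 0.1619]
eef_rot: [0.168, -0.056, 0.974, 0.142]
force: [-0.0, -0.3, -0.4]
opening: 0.0489
finger_force: 30.0
```

```bash
python3 -c "
from plan import *
dk()"
```

```text
t 24.52 deck [71.2 29.  91.3] rot err deg [ 0.12 -0.11 -0.02] open 0.0489 ff 30.0 F [-0.  -0.3 -0.4] joints [-0.39  0.44  1.51  0.47  1.04 -2.29]
```

Emit:
arm_command(plan=[[[0,0,0],[0,0,0.5],1],[[0,0,0],[0,0,0.5],1],[[0,0,0],[0.01,0,0.5],1],[[0,0,0],[0,0,0],1],[[0,0,0],[0,0,0],1],[[0,0,0],[0,0,0],-0.4],[[0,0,0],[0,0,0],-0.4],[[0,0,0],[0,0,0],-0.4],[[0,0,0],[0,0,0],-0.4],[[0,0,0],[0,0,0],-0.4],[[0,0,0],[0,0,-1.0],-0.4],[[0,0,0],[-0.01,0,-1.0],-0.4],[[0,0,0],[0,0,0],-0.4],[[0,0,0],[0,0,0],-0.4]])

```text
t: 26.28
eef_pos: [0.593, -0.0188, 0.1789]
eef_rot: [0.168, -0.056, 0.974, 0.142]
force: [0.2, 0.8, -0.2]
opening: 0.0618
finger_force: 0.0
```

```bash
python3 - <<'E'
from chk import *
import look
look.scan(['cell_1']);top(33)
pic,d=viewer.capture('side');cv2.imwrite('pics/s6.png',cv2.resize(pic[150:310,220:440,::-1],None,fx=3,fy=3,interpolation=2))
dk();cycle((.5128,-.3240),-22.5,33,lift=.2,up=60)
E
```

```text
cell_1 0.89 [416.0, 251.0] {'c': [0.5136, -0.3249], 'yaw': -22.3, 'h': 9.3, 'z0': -0.6, 'size': (84, 54)}
side top face z 32.3 want 33 tilt deg [ 0.5 -1.9] 261
top top face z 32.1 want 33 tilt deg [5.6 3.4] 59
t 26.52 deck [ 70.3  30.  110.3] rot err deg [ 0.01 -0.01 -0.01] open 0.0616 ff 0.0 F [0.4 0.1 0.1] joints [-0.4   0.41  1.51  0.46  1.08 -2.28]
== go 10 rows, ends [ 0.5128 -0.3241  0.1231]
[[[0.5,0.4,0.71],[0.35,-0.92,-0.2],-1],[[0.5,0.4,0.71],[0.3,-0.94,-0.15],-1],[[0.5,0.4,0.72],[0.25,-0.97,-0.1],-1],[[0.5,0.4,0.72],[0.19,-0.98,-0.05],-1],[[0.51,0.4,0.71],[0.13,-0.99,-0],-1],[[0.5,0.4,0.72],[0.07,-1.0,0.05],-1],[[0.51,0.39,0.71],[0,-1.0,0.09],-1],[[0.5,0.4,0.72],[-0.07,-0.99,0.13],-1],[[0,0,0],[0,0,0],-1],[[0,0,0],[0,0,0],-1]]
== A 14 rows, ends [ 0.5128 -0.3241  0.2031]
[[[0,0,-0],[0,0,1.0],-1],[[0,0,-0],[0,0,1.0],-1],[[0,0,-0],[0,0,1.0],-1],[[0,0,0],[0,0,0],-1],[[0,0,0],[0,0,0],1],[[0,0,0],[0,0,0],1],[[0,0,0],[0,0,0],1],[[0,0,0],[0,0,0],1],[[0,0,-0],[0,0,-1.0],1],[[0,0,-0],[0,0,-1.0],1],[[0,0,-0],[0,0,-1.0],1],[[0,0,-0],[0,0,-1.0],1],[[0,0,-0],[0,0,-1.0],1],[[0,0,0],[0,0,
[... 151 characters left out ...]
64],[0.02,0.88,0.16],1],[[-0.45,-0.35,-0.63],[-0.02,0.87,0.19],1],[[-0.44,-0.35,-0.64],[-0.06,0.86,0.23],1],[[-0.45,-0.36,-0.63],[-0.1,0.85,0.27],1],[[-0.44,-0.35,-0.64],[-0.14,0.83,0.3],1],[[-0.45,-0.36,-0.63],[-0.17,0.81,0.34],1],[[-0.44,-0.35,-0.64],[-0.21,0.78,0.37],1],[[0,0,0],[0,0,0],1],[[0,0,0],[0,0,0],1],[[0,0,0],[0,0,0],1]]
== C 14 rows, ends [ 0.5904 -0.0216  0.1869]
[[[0,0,0],[0,0,0.5],1],[[0,0,0],[0,0,0.5],1],[[0,0,0],[0,0,0.5],1],[[0,0,0],[0,0,0],1],[[0,0,0],[0,0,0],1],[[0,0,0],[0,0,0],-0.4],[[0,0,0],[0,0,0],-0.4],[[0,0,0],[0,0,0],-0.4],[[0,0,0],[0,0,0],-0.4],[[0,0,0],[0,0,0],-0.4],[[0,0,0],[0,0,-1.0],-0.4],[[0,0,0],[0,0,-1.0],-0.4],[[0,0,0],[0,0,0],-0.4],[[0,0,0],[0,0,0],-0.4]]
```

View pics/s6.png

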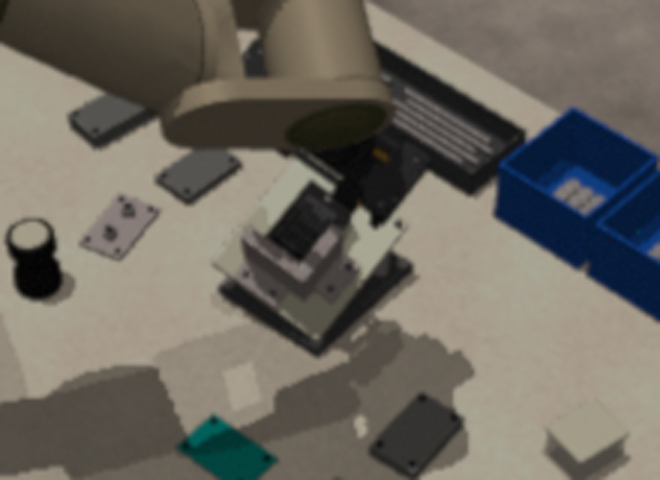

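The crop shows three cells home and level with each other. Taking the fourth now, with a narrower opening because the tape roll is near.

Emit:
arm_command(plan=[[[0.5,0.4,0.71],[0.35,-0.92,-0.2],-0.6],[[0.5,0.4,0.71],[0.3,-0.94,-0.15],-0.6],[[0.5,0.4,0.72],[0.25,-0.97,-0.1],-0.6],[[0.5,0.4,0.72],[0.19,-0.98,-0.05],-0.6],[[0.51,0.4,0.71],[0.13,-0.99,0],-0.6],[[0.5,0.4,0.72],[0.07,-1.0,0.05],-0.6],[[0.51,0.39,0.71],[0,-1.0,0.09],-0.6],[[0.5,0.4,0.72],[-0.07,-0.99,0.13],-0.6],[[0,0,0],[0,0,0],-0.6],[[0,0,0],[0,0,0],-0.6]])

```text
t: 27.78
eef_pos: [0.513, -0.3236, 0.1238]
eef_rot: [0.001, 0.195, 0.981, 0.001]
force: [-1.2, -0.4, 0.1]
opening: 0.0704
finger_force: 0.0
```

Emit:
arm_command(plan=[[[0,0,0],[0,0,1.0],-0.6],[[0,0,0],[0,0,1.0],-0.6],[[0,0,0],[0,0,1.0],-0.6],[[0,0,0],[0,0,0],-0.6],[[0,0,0],[0,0,0],1],[[0,0,0],[0,0,0],1],[[0,0,0],[0,0,0],1],[[0,0,0],[0,0,0],1],[[0,0,0],[0,0,-1.0],1],[[0,0,0],[0,0,-1.0],1],[[0,0,0],[0,0,-1.0],1],[[0,0,0],[0,0,-1.0],1],[[0,0,0],[0,0,-1.0],1],[[0,0,0],[0,0,0],1]])

```text
t: 29.52
eef_pos: [0.5134, -0.3252, 0.207]
eef_rot: [0.003, 0.195, 0.981, -0.002]
force: [0.4, 0.3, -0.5]
opening: 0.0489
finger_force: 30.0
```

Emit:
arm_command(plan=[[[-0.45,-0.35,-0.64],[0.11,0.88,0.1],1],[[-0.45,-0.35,-0.63],[0.07,0.88,0.13],1],[[-0.45,-0.36,-0.64],[0.02,0.88,0.16],1],[[-0.45,-0.35,-0.63],[-0.02,0.87,0.19],1],[[-0.44,-0.35,-0.64],[-0.06,0.86,0.23],1],[[-0.45,-0.36,-0.63],[-0.1,0.85,0.27],1],[[-0.44,-0.35,-0.64],[-0.14,0.83,0.3],1],[[-0.45,-0.36,-0.63],[-0.17,0.81,0.34],1],[[-0.44,-0.35,-0.64],[-0.21,0.78,0.37],1],[[0,0,0],[0,0,0],1],[[0,0,0],[0,0,0],1],[[0,0,0],[0,0,0],1]])

```text
t: 31.02
eef_pos: [0.5966, -0.017, 0.1696]
eef_rot: [0.168, -0.055, 0.974, 0.142]
force: [-0.5, 0.0, -0.9]
opening: 0.0492
finger_force: 30.0
```

```bash
python3 -c "
from plan import *
dk()"
```

```text
t 31.02 deck [ 70.3  28.8 100.2] rot err deg [ 0.11 -0.06  0.05] open 0.0492 ff 30.0 F [-0.5  0.  -0.9] joints [-0.4   0.43  1.51  0.47  1.06 -2.28]
```

Emit:
arm_command(plan=[[[0,0,0],[0,0,0.5],1],[[0,0,0],[0,0,0.5],1],[[0,0,0],[0,0,0.5],1],[[0,0,0],[0,0,0],1],[[0,0,0],[0,0,0],1],[[0,0,0],[0,0,0],-0.4],[[0,0,0],[0,0,0],-0.4],[[0,0,0],[0,0,0],-0.4],[[0,0,0],[0,0,0],-0.4],[[0,0,0],[0,0,0],-0.4],[[0,0,0],[0,0,-1.0],-0.4],[[0,0,0],[0,0,-1.0],-0.4],[[0,0,0],[0,0,0],-0.4],[[0,0,0],[0,0,0],-0.4]])

```text
t: 32.78
eef_pos: [0.5902, -0.0216, 0.1869]
eef_rot: [0.167, -0.056, 0.974, 0.142]
force: [-0.1, -0.3, 0.0]
opening: 0.0619
finger_force: 0.0
```

```bash
python3 - <<'E'
from chk import *
import look
look.scan(['spacer_6','top_plate']);top(42)
for c in('top','side'): print(c,[(round(r['confidence'],2),lift(c,r['pixel'],0).round(3).tolist()) for r in viewer.landmark_of(c,'coupling_a')])
pic,d=viewer.capture('side');cv2.imwrite('pics/s7.png',cv2.resize(pic[150:310,220:440,::-1],None,fx=3,fy=3,interpolation=2))
dk();cycle((.6302,.1955),-0.1,42,gz=4,lift=.2,up=60)
E
```

```text
spacer_6 0.83 [157.0, 204.0] {'c': [0.6212, 0.3233], 'yaw': -4.5, 'h': 20.7, 'z0': -0.6, 'size': (82, 56)}
spacer_6 0.66 [208.0, 197.0] {'c': [0.6304, 0.1955], 'yaw': 2.3, 'h': 12.4, 'z0': -1.2, 'size': (81, 53)}
spacer_6 0.61 [368.0, 290.0] {'c': [0.4129, -0.2117], 'yaw': 16.3, 'h': 6.0, 'z0': -0.2, 'size': (81, 49)}
spacer_6 0.6 [374.0, 252.0] {'c': [0.5153, -0.2117], 'yaw': 1.0, 'h': 15.4, 'z0': -0.7, 'size': (68, 40)}
top_plate 0.63 [206.0, 240.0] {'c': [0.5231, 0.198], 'yaw': 18.0, 'h': 7.1, 'z0': -1.0, 'size': (78, 49)}
side top face z 41.4 want 42 tilt deg [0.7 1.1] 275
top top face z 42.3 want 42 tilt deg [-0.4  6.7] 64
top [(0.79, [0.419, 0.202, 0.0]), (0.65, [0.408, -0.334, 0.0])]
side [(0.82, [0.416, 0.201, 0.0]), (0.71, [0.404, -0.331, 0.0])]
t 33.17 deck [ 70.3  29.8 119.6] rot err deg [ 0.04 -0.02 -0.02] open 0.0617 ff 0.0 F [ 0.5 -0.7  0. ] joints [-0.41  0.4   1.5   0.46  1.1  -2.28]
== go 8 rows, ends [0.6301 0.1953 0.1239]
[[[0.55,0.65,0.22],[-0.12,0.77,0.56],-1],[[0.55,0.64,0.22],[-0.14,0.8,0.51],-1],[[0.55,0.65,0.22],[-0.15,0.82,0.47],-1],[[0.55,0.64,0.22],[-0.15,
[... 517 characters left out ...]
5934 -0.0184  0.1776]
[[[-0.55,-0.64,-0.22],[0.15,-0.89,0.11],1],[[-0.55,-0.64,-0.22],[0.17,-0.89,0.06],1],[[-0.55,-0.65,-0.22],[0.19,-0.89,0],1],[[-0.55,-0.65,-0.22],[0.21,-0.89,-0.05],1],[[-0.55,-0.64,-0.21],[0.22,-0.88,-0.1],1],[[-0.55,-0.65,-0.22],[0.23,-0.86,-0.16],1],[[0,0,0],[0,0,0],1],[[0,0,0],[0,0,0],1],[[0,0,0],[0,0,0],1]]
== C 14 rows, ends [ 0.5872 -0.0243  0.1957]
[[[0,0,0],[0,0,0.5],1],[[0,0,0],[0,0,0.5],1],[[0,0,0],[0,0,0.5],1],[[0,0,0],[0,0,0],1],[[0,0,0],[0,0,0],1],[[0,0,0],[0,0,0],-0.4],[[0,0,0],[0,0,0],-0.4],[[0,0,0],[0,0,0],-0.4],[[0,0,0],[0,0,0],-0.4],[[0,0,0],[0,0,0],-0.4],[[0,0,0],[0,0,-1.0],-0.4],[[0,0,0],[0,0,-1.0],-0.4],[[0,0,0],[0,0,0],-0.4],[[0,0,0],[0,0,0],-0.4]]
```

View pics/s7.png

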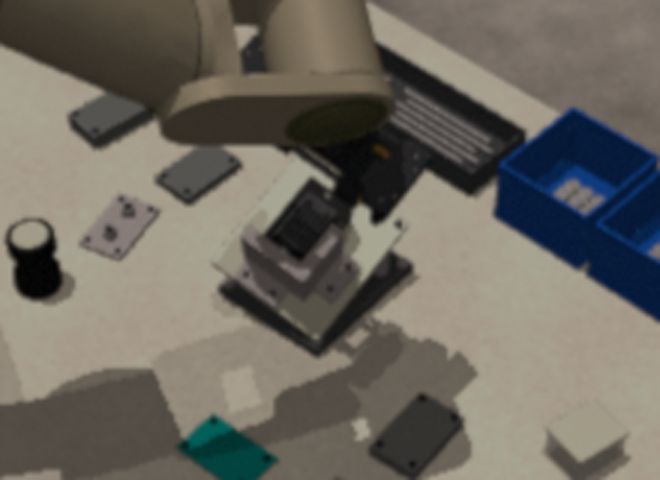

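The crop shows four cells home in the corner. Next is the 12 mm spacer.

Emit:
arm_command(plan=[[[0.55,0.65,0.22],[-0.12,0.77,0.56],-1],[[0.55,0.64,0.22],[-0.14,0.8,0.51],-1],[[0.55,0.65,0.22],[-0.15,0.82,0.47],-1],[[0.55,0.64,0.22],[-0.15,0.85,0.42],-1],[[0.55,0.65,0.21],[-0.16,0.87,0.37],-1],[[0.54,0.64,0.22],[-0.16,0.88,0.31],-1],[[0,0,0],[0,0,0],-1],[[0,0,0],[0,0,0],-1]])

```text
t: 34.17
eef_pos: [0.6301, 0.1949, 0.1241]
eef_rot: [0.0, 0.001, 1.0, -0.0]
force: [0.4, 0.6, 0.0]
opening: 0.0878
finger_force: 0.0
```

Emit:
arm_command(plan=[[[0,0,0],[0,0,1.0],-1],[[0,0,0],[0,0,1.0],-1],[[0,0,0],[0,0,1.0],-1],[[0,0,0],[0,0,0],-1],[[0,0,0],[0,0,0],1],[[0,0,0],[0,0,0],1],[[0,0,0],[0,0,0],1],[[0,0,0],[0,0,0],1],[[0,0,0],[0,0,-1.0],1],[[0,0,0],[0,0,-1.0],1],[[0,0,0],[0,0,-1.0],1],[[0,0,0],[0,0,-1.0],1],[[0,0,0],[0,0,-1.0],1],[[0,0,0],[0,0,0],1]])

```text
t: 35.92
eef_pos: [0.631, 0.1954, 0.2076]
eef_rot: [0.004, 0.001, 1.0, 0.0]
force: [0.8, 0.9, -1.5]
opening: 0.0492
finger_force: 30.0
```

Emit:
arm_command(plan=[[[-0.55,-0.64,-0.22],[0.15,-0.89,0.11],1],[[-0.55,-0.64,-0.22],[0.17,-0.89,0.06],1],[[-0.55,-0.65,-0.22],[0.19,-0.89,0],1],[[-0.55,-0.65,-0.22],[0.21,-0.89,-0.05],1],[[-0.55,-0.64,-0.21],[0.22,-0.88,-0.1],1],[[-0.55,-0.65,-0.22],[0.23,-0.86,-0.16],1],[[0,0,0],[0,0,0],1],[[0,0,0],[0,0,0],1],[[0,0,0],[0,0,0],1]])

```text
t: 37.05
eef_pos: [0.5935, -0.0173, 0.1779]
eef_rot: [0.168, -0.056, 0.974, 0.143]
force: [0.5, 0.1, -0.9]
opening: 0.0494
finger_force: 30.0
```

```bash
python3 -c "
from plan import *
dk()"
```

```text
t 37.05 deck [ 70.2  31.2 108.8] rot err deg [-0.02 -0.01 -0.08] open 0.0494 ff 30.0 F [ 0.5  0.1 -0.9] joints [-0.4   0.42  1.51  0.46  1.08 -2.28]
```

Emit:
arm_command(plan=[[[0,0,0],[0,0,0.5],1],[[0,0,0],[0,0,0.5],1],[[0,0,0],[0,0,0.5],1],[[0,0,0],[0,0,0],1],[[0,0,0],[0,0,0],1],[[0,0,0],[0,0,0],-0.4],[[0,0,0],[0,0,0],-0.4],[[0,0,0],[0,0,0],-0.4],[[0,0,0],[0,0,0],-0.4],[[0,0,0],[0,0,0],-0.4],[[0,0,0],[0,0,-1.0],-0.4],[[0,0,0],[0,0,-1.0],-0.4],[[0,0,0],[0,0,0],-0.4],[[0,0,0],[0,0,0],-0.4]])

```text
t: 38.8
eef_pos: [0.587, -0.0243, 0.1954]
eef_rot: [0.168, -0.055, 0.974, 0.143]
force: [-0.8, -0.6, 0.1]
opening: 0.0618
finger_force: 0.0
```

```bash
python3 - <<'E'
from chk import *
import look
look.scan(['spacer_6']);top(54)
pic,d=viewer.capture('side');cv2.imwrite('pics/s8.png',cv2.resize(pic[150:310,220:440,::-1],None,fx=3,fy=3,interpolation=2))
a=np.radians(16);c=np.array([.4140,-.2115])+.025*np.array([np.cos(a),np.sin(a)])
dk();cycle(c,16,54,lift=.22,up=60,x=93)
E
```

```text
spacer_6 0.92 [158.0, 200.0] {'c': [0.6213, 0.3234], 'yaw': -5.5, 'h': 20.7, 'z0': -0.7, 'size': (82, 55)}
spacer_6 0.91 [371.0, 288.0] {'c': [0.4139, -0.2107], 'yaw': 14.7, 'h': 5.9, 'z0': -0.2, 'size': (81, 50)}
spacer_6 0.73 [375.0, 254.0] {'c': [0.509, -0.2146], 'yaw': -26.2, 'h': 15.1, 'z0': -0.5, 'size': (54, 25)}
spacer_6 0.5 [291.0, 208.0] {'c': [0.65, -0.0107], 'yaw': -3.4, 'h': -162.1, 'z0': 281.3, 'size': (58, 19)}
side top face z 53.0 want 54 tilt deg [-0.3 -1.7] 292
top top face z 52.6 want 54 tilt deg [1.5 4.9] 66
t 39.05 deck [ 69.7  30.1 128.4] rot err deg [-0.04  0.02  0.01] open 0.0615 ff 0.0 F [-0.7 -0.4  0.2] joints [-0.42  0.39  1.5   0.46  1.12 -2.28]
== go 9 rows, ends [ 0.4381 -0.2047  0.123 ]
[[[0.39,0.61,-0.27],[0.63,-0.6,-0.12],-1],[[0.39,0.61,-0.27],[0.65,-0.59,-0.07],-1],[[0.39,0.61,-0.26],[0.66,-0.57,-0.02],-1],[[0.39,0.62,-0.27],[0.67,-0.56,0.04],-1],[[0.39,0.61,-0.26],[0.68,-0.54,0.1],-1],[[0.39,0.62,-0.27],[0.69,-0.52,0.15],-1],[[0.39,0.61,-0.26],[0.69,-0.49,0.2],-1],[[0,0,0],[0,0,0],-1],[[0,0,0],[0,0,0],-1]]
== A 15 rows, ends [ 0.438  -0.2047  0.223
[... 409 characters left out ...]
.27],[-0.78,0.46,0.1],1],[[-0.39,-0.61,0.26],[-0.76,0.48,0.15],1],[[-0.39,-0.61,0.27],[-0.74,0.49,0.21],1],[[-0.39,-0.62,0.26],[-0.71,0.49,0.27],1],[[-0.39,-0.61,0.27],[-0.69,0.5,0.32],1],[[-0.39,-0.62,0.26],[-0.66,0.51,0.38],1],[[-0.38,-0.61,0.27],[-0.62,0.5,0.42],1],[[0,0,0],[0,0,0],1],[[0,0,0],[0,0,0],1],[[0,0,0],[0,0,0],1]]
== C 14 rows, ends [ 0.6055 -0.0264  0.2138]
[[[0,0,-0],[0,0,0.5],1],[[0,0,-0],[0,0,0.5],1],[[0,0,-0],[0,0,0.5],1],[[0,0,0],[0,0,0],1],[[0,0,0],[0,0,0],1],[[0,0,0],[0,0,0],-0.4],[[0,0,0],[0,0,0],-0.4],[[0,0,0],[0,0,0],-0.4],[[0,0,0],[0,0,0],-0.4],[[0,0,0],[0,0,0],-0.4],[[0,0,-0],[0,0,-1.0],-0.4],[[0,0,-0],[0,0,-1.0],-0.4],[[0,0,0],[0,0,0],-0.4],[[0,0,0],[0,0,0],-0.4]]
```

View pics/s8.png

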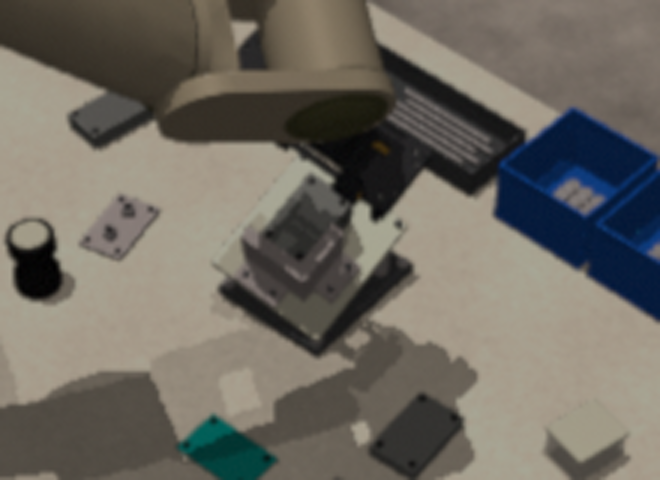

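The crop shows the 12 mm spacer home with a 12 mm recess left below the fence tops. Next is the 6 mm spacer, gripped off-centre to keep the gripper body clear of coupling_b.

Emit:
arm_command(plan=[[[0.39,0.61,-0.27],[0.63,-0.6,-0.12],-1],[[0.39,0.61,-0.27],[0.65,-0.59,-0.07],-1],[[0.39,0.61,-0.26],[0.66,-0.57,-0.02],-1],[[0.39,0.62,-0.27],[0.67,-0.56,0.04],-1],[[0.39,0.61,-0.26],[0.68,-0.54,0.1],-1],[[0.39,0.62,-0.27],[0.69,-0.52,0.15],-1],[[0.39,0.61,-0.26],[0.69,-0.49,0.2],-1],[[0,0,0],[0,0,0],-1],[[0,0,0],[0,0,0],-1]])

```text
t: 40.17
eef_pos: [0.4387, -0.2045, 0.1238]
eef_rot: [0.001, -0.139, 0.99, 0.0]
force: [0.1, -0.3, 0.3]
opening: 0.0882
finger_force: 0.0
```

Emit:
arm_command(plan=[[[0,0,0],[0,0,1.0],-1],[[0,0,0],[0,0,1.0],-1],[[0,0,0],[0,0,1.0],-1],[[0,0,0],[0,0,0],-1],[[0,0,0],[0,0,0],1],[[0,0,0],[0,0,0],1],[[0,0,0],[0,0,0],1],[[0,0,0],[0,0,0],1],[[0,0,0],[0,0,-0.92],1],[[0,0,0],[0,0,-0.92],1],[[0,0,0],[0,0,-0.92],1],[[0,0,0],[0,0,-0.91],1],[[0,0,0],[0,0,-0.92],1],[[0,0,0],[0,0,-0.91],1],[[0,0,0],[0,0,0],1]])

```text
t: 42.05
eef_pos: [0.4386, -0.2054, 0.226]
eef_rot: [0.003, -0.139, 0.99, -0.002]
force: [0.4, -0.4, -0.6]
opening: 0.0485
finger_force: 30.0
```

Emit:
arm_command(plan=[[[-0.39,-0.61,0.27],[-0.78,0.46,0.1],1],[[-0.39,-0.61,0.26],[-0.76,0.48,0.15],1],[[-0.39,-0.61,0.27],[-0.74,0.49,0.21],1],[[-0.39,-0.62,0.26],[-0.71,0.49,0.27],1],[[-0.39,-0.61,0.27],[-0.69,0.5,0.32],1],[[-0.39,-0.62,0.26],[-0.66,0.51,0.38],1],[[-0.38,-0.61,0.27],[-0.62,0.5,0.42],1],[[0,0,0],[0,0,0],1],[[0,0,0],[0,0,0],1],[[0,0,0],[0,0,0],1]])

```text
t: 43.3
eef_pos: [0.6114, -0.0215, 0.1966]
eef_rot: [0.168, -0.055, 0.974, 0.142]
force: [-0.4, 0.7, -1.7]
opening: 0.0488
finger_force: 30.0
```

```bash
python3 - <<'E'
from plan import *
dk()
pic,d=viewer.capture('side');cv2.imwrite('pics/s9.png',cv2.resize(pic[150:310,220:440,::-1],None,fx=3,fy=3,interpolation=2))
E
```

```text
t 43.3 deck [ 93.1  29.1 121.3] rot err deg [ 0.11 -0.05  0.03] open 0.0488 ff 30.0 F [-0.4  0.7 -1.7] joints [-0.4   0.42  1.43  0.45  1.14 -2.24]
```

View pics/s9.png

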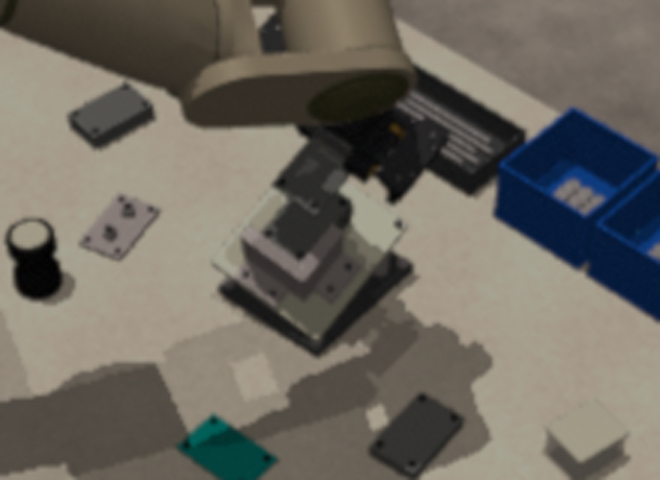

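The crop shows the 6 mm spacer held square over the stack.

Emit:
arm_command(plan=[[[0,0,0],[0,0,0.5],1],[[0,0,0],[0,0,0.5],1],[[0,0,0],[0,0,0.5],1],[[0,0,0],[0,0,0],1],[[0,0,0],[0,0,0],1],[[0,0,0],[0,0,0],-0.4],[[0,0,0],[0,0,0],-0.4],[[0,0,0],[0,0,0],-0.4],[[0,0,0],[0,0,0],-0.4],[[0,0,0],[0,0,0],-0.4],[[0,0,0],[0,0,-1.0],-0.4],[[0,0,0],[0,0,-1.0],-0.4],[[0,0,0],[0,0,0],-0.4],[[0,0,0],[0,0,0],-0.4]])

```text
t: 45.1
eef_pos: [0.6053, -0.0265, 0.2138]
eef_rot: [0.168, -0.055, 0.974, 0.142]
force: [-0.2, -0.7, -0.9]
opening: 0.0618
finger_force: 0.0
```

```bash
python3 - <<'E'
from chk import *
import look
look.scan(['top_plate','spacer_6']);top(60)
pic,d=viewer.capture('side');cv2.imwrite('pics/s10.png',cv2.resize(pic[150:310,220:440,::-1],None,fx=3,fy=3,interpolation=2))
dk();cycle((.5218,.1978),17,60,lift=.22,up=60)
E
```

```text
top_plate 0.55 [208.0, 245.0] {'c': [0.5216, 0.1984], 'yaw': 15.4, 'h': 6.6, 'z0': -0.7, 'size': (79, 50)}
spacer_6 0.66 [375.0, 252.0] {'c': [0.5149, -0.2135], 'yaw': -21.9, 'h': 15.7, 'z0': -0.2, 'size': (72, 36)}
spacer_6 0.66 [157.0, 202.0] {'c': [0.6214, 0.3229], 'yaw': -7.0, 'h': 20.7, 'z0': -0.7, 'size': (87, 57)}
spacer_6 0.55 [290.0, 202.0] {'c': [0.6091, -0.0054], 'yaw': -24.9, 'h': 25.1, 'z0': 99.9, 'size': (90, 17)}
spacer_6 0.52 [417.0, 208.0] {'c': [0.619, -0.3169], 'yaw': -11.9, 'h': 38.8, 'z0': -0.3, 'size': (64, 51)}
side top face z 59.0 want 60 tilt deg [-0.7  0.6] 296
top top face z 58.5 want 60 tilt deg [4.5 4.9] 60
t 45.4 deck [ 93.2  29.8 140.3] rot err deg [ 0.03 -0.01  0.01] open 0.0615 ff 0.0 F [ 0.7  0.2 -0. ] joints [-0.41  0.4   1.42  0.44  1.18 -2.23]
== go 9 rows, ends [0.5217 0.1978 0.1229]
[[[0.38,0.62,-0.29],[0.34,0.73,0.44],-1],[[0.38,0.62,-0.29],[0.3,0.75,0.43],-1],[[0.39,0.62,-0.3],[0.26,0.77,0.42],-1],[[0.38,0.61,-0.29],[0.22,0.79,0.41],-1],[[0.39,0.62,-0.3],[0.17,0.81,0.39],-1],[[0.38,0.61,-0.29],[0.13,0.82,0.37],-1],[[0.39,0.62,-0.3],[0.1,0.84,0
[... 458 characters left out ...]
0.0234  0.1934]
[[[-0.45,-0.72,0.34],[0.01,-0.96,0.12],1],[[-0.45,-0.72,0.34],[-0.02,-0.97,0.09],1],[[-0.45,-0.72,0.34],[-0.04,-0.97,0.05],1],[[-0.45,-0.72,0.35],[-0.07,-0.97,0.02],1],[[-0.45,-0.72,0.34],[-0.1,-0.96,-0.02],1],[[-0.44,-0.72,0.35],[-0.13,-0.96,-0.05],1],[[0,0,0],[0,0,0],1],[[0,0,0],[0,0,0],1],[[0,0,0],[0,0,0],1]]
== C 14 rows, ends [ 0.582  -0.0293  0.2114]
[[[0,0,-0],[0,0,0.5],1],[[0,0,-0],[0,0,0.5],1],[[0,0,-0],[0,0,0.5],1],[[0,0,0],[0,0,0],1],[[0,0,0],[0,0,0],1],[[0,0,0],[0,0,0],-0.4],[[0,0,0],[0,0,0],-0.4],[[0,0,0],[0,0,0],-0.4],[[0,0,0],[0,0,0],-0.4],[[0,0,0],[0,0,0],-0.4],[[0,0,-0],[0,0,-1.0],-0.4],[[0,0,-0],[0,0,-1.0],-0.4],[[0,0,0],[0,0,0],-0.4],[[0,0,0],[0,0,0],-0.4]]
```

View pics/s10.png

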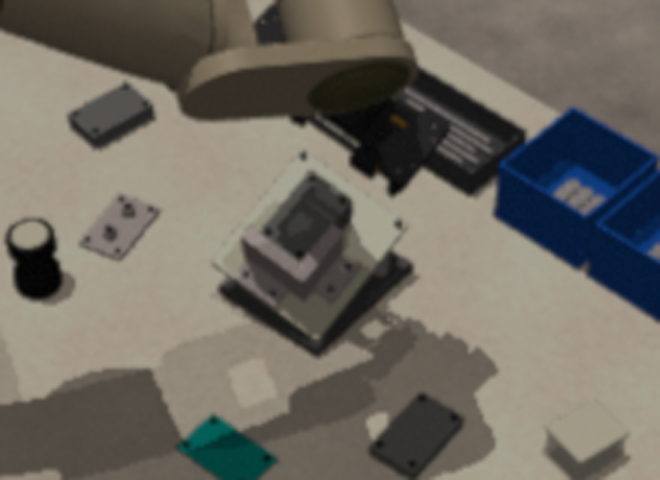

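The crop shows the 6 mm spacer home. The top plate comes last, and I'll release it closer to the stack because only 6 mm of fence is left to stop it.

Emit:
arm_command(plan=[[[0.38,0.62,-0.29],[0.34,0.73,0.44],-1],[[0.38,0.62,-0.29],[0.3,0.75,0.43],-1],[[0.39,0.62,-0.3],[0.26,0.77,0.42],-1],[[0.38,0.61,-0.29],[0.22,0.79,0.41],-1],[[0.39,0.62,-0.3],[0.17,0.81,0.39],-1],[[0.38,0.61,-0.29],[0.13,0.82,0.37],-1],[[0.39,0.62,-0.3],[0.1,0.84,0.35],-1],[[0,0,0],[0,0,0],-1],[[0,0,0],[0,0,0],-1]])

```text
t: 46.52
eef_pos: [0.5222, 0.1972, 0.1234]
eef_rot: [0.001, -0.148, 0.989, -0.0]
force: [0.6, -0.6, -0.7]
opening: 0.0881
finger_force: 0.0
```

Emit:
arm_command(plan=[[[0,0,0],[0,0,1.0],-1],[[0,0,0],[0,0,1.0],-1],[[0,0,0],[0,0,1.0],-1],[[0,0,0],[0,0,0],-1],[[0,0,0],[0,0,0],1],[[0,0,0],[0,0,0],1],[[0,0,0],[0,0,0],1],[[0,0,0],[0,0,0],1],[[0,0,0],[0,0,-0.92],1],[[0,0,0],[0,0,-0.92],1],[[0,0,0],[0,0,-0.92],1],[[0,0,0],[0,0,-0.91],1],[[0,0,0],[0,0,-0.92],1],[[0,0,0],[0,0,-0.91],1],[[0,0,0],[0,0,0],1]])

```text
t: 48.4
eef_pos: [0.5225, 0.1978, 0.2258]
eef_rot: [0.003, -0.148, 0.989, -0.001]
force: [0.7, -0.2, -0.3]
opening: 0.049
finger_force: 30.0
```

Emit:
arm_command(plan=[[[-0.45,-0.72,0.34],[0.01,-0.96,0.12],1],[[-0.45,-0.72,0.34],[-0.02,-0.97,0.09],1],[[-0.45,-0.72,0.34],[-0.04,-0.97,0.05],1],[[-0.45,-0.72,0.35],[-0.07,-0.97,0.02],1],[[-0.45,-0.72,0.34],[-0.1,-0.96,-0.02],1],[[-0.44,-0.72,0.35],[-0.13,-0.96,-0.05],1],[[0,0,0],[0,0,0],1],[[0,0,0],[0,0,0],1],[[0,0,0],[0,0,0],1]])

```text
t: 49.52
eef_pos: [0.588, -0.0224, 0.194]
eef_rot: [0.168, -0.056, 0.974, 0.142]
force: [0.5, -0.3, -1.2]
opening: 0.0484
finger_force: 30.0
```

```bash
python3 -c "
from plan import *
viewer.capture('side');viewer.capture('side');viewer.capture('side');dk()"
```

```text
t 49.67 deck [ 70.4  31.  126.8] rot err deg [ 0.03 -0.04 -0.08] open 0.0485 ff 30.0 F [ 0.5  0.5 -0.4] joints [-0.42  0.39  1.5   0.46  1.12 -2.28]
```

Emit:
arm_command(plan=[[[0,0,0],[0,0,0.52],1],[[0,0,0],[0,0,0.52],1],[[0,0,0],[0,0,0.4],1],[[0,0,0],[0,0,0.12],1],[[0,0,0],[0,0,0],1],[[0,0,0],[0,0,0],1],[[0,0,0],[0,0,0],-0.4],[[0,0,0],[0,0,0],-0.4],[[0,0,0],[0,0,0],-0.4],[[0,0,0],[0,0,0],-0.4],[[0,0,0],[0,0,0],-0.4],[[0,0,0],[0,0,0],-0.4],[[0,0,0],[0,0,-1.0],-0.4],[[0,0,0],[0,0,-1.0],-0.4],[[0,0,0],[-0.6,0,-1.0],-0.4],[[0,0,0],[-0.6,0,-1.0],-0.4],[[0,0,0],[0,0,0],-0.4]])

```text
t: 51.8
eef_pos: [0.6039, -0.0504, 0.3014]
eef_rot: [0.17, -0.056, 0.974, 0.141]
force: [0.2, -0.4, -0.9]
opening: 0.0617
finger_force: 0.0
```

```bash
python3 - <<'E'
from chk import *
top(66)
pt,_=viewer.capture('top');ps,_=viewer.capture('side')
cv2.imwrite('pics/s11.png',np.hstack([cv2.resize(pt[170:260,240:335,::-1],(390,390),interpolation=2),cv2.resize(ps[185:280,275:370,::-1],(390,390),interpolation=2)]))
for n in('top','side'): print(n,[proj(n,deck(*q)[0]).round(1).tolist() for q in((22,25,76),(58,25,76),(40,25,66))],[(round(r['confidence'],2),np.round(r['pixel'],1).tolist()) for r in viewer.landmark_of(n,'top_plate')])
dk()
E
```

```text
side top face z 66.4 want 66 tilt deg [1.2 2. ] 299
top top face z 65.0 want 66 tilt deg [-6. -3.] 175
top [[292.1, 221.7], [291.4, 206.2], [290.6, 213.4]] [(0.59, [289.5, 211.0])]
side [[318.1, 225.9], [326.0, 216.0], [322.1, 222.1]] [(0.61, [320.6, 221.3])]
t 52.1 deck [117.5  30.2 223.4] rot err deg [-0.03  0.06  0.05] open 0.0617 ff 0.0 F [-0.  -0.3 -0.5] joints [-0.45  0.34  1.26  0.42  1.39 -2.18]
```

View pics/s11.png

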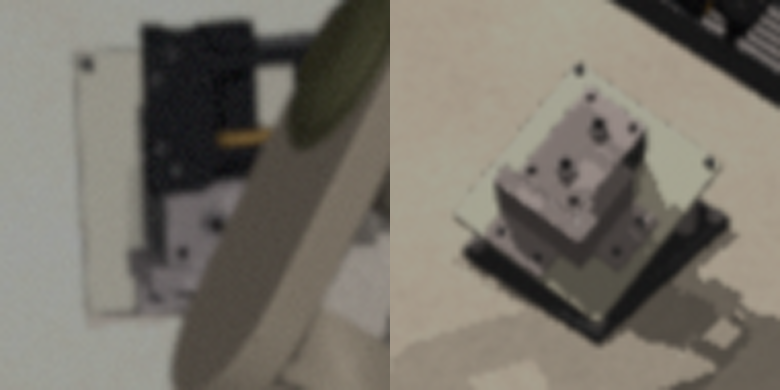

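The crop shows the top plate flush with the fence tops, ports up. In the side view the ports sit at (318.4, 226.4) and (325.7, 216.2), against (318.1, 225.9) and (326.0, 216.0) expected when home. I'm handing in.

```bash
python3 -c "
from workcell import sign_off
print(sign_off())"
```

```text
the job is handed in; nothing more can be done
None
```

I built the stack and handed it in at about 52 s: bottom plate, four cells, the 12 and 6 mm spacers, and the top plate with its ports up. Camera checks put every part home in the corner and the top face flush with the fences; the hand-in gave no verdict, and the spare 15 and 21 mm spacers are still on the bench, clear of the nest.

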